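Put the balance weights away in order and fit the keeper plate

TASK

The scale has been checked, so put its brass weights away: stand all four upright in the wells of the wooden block in order of size, each fully down in the well made for it, and then lower the keeper plate over the four corner posts until it rests flat on their shoulders. Leave the two glass jars where they stand, and let go of everything at the end.

Things in the scene. Friction and masses are not known exactly. Their poses are not given: they have to be found in the camera images.
- weight_xl: The largest of four brass balance weights, 200 g, 38 mm tall in all: a round body 36 mm in diameter and 22 mm high, and on it a round grip knob 18 mm in diameter whose top is 16 mm above the body (its lowest 4 mm is a thinner neck). Stands upright, loose. Origin: centre of its underside, z up.
- weight_l: The second largest of four brass balance weights, 100 g, 32 mm tall in all: a round body 28 mm in diameter and 18 mm high, and on it a round grip knob 15 mm in diameter whose top is 14 mm above the body (its lowest 4 mm is a thinner neck). Stands upright, loose. Origin: centre of its underside, z up.
- weight_m: The second smallest of four brass balance weights, 50 g, 29 mm tall in all: a round body 20 mm in diameter and 16 mm high, and on it a round grip knob 12 mm in diameter whose top is 13 mm above the body (its lowest 4 mm is a thinner neck). Stands upright, loose. Origin: centre of its underside, z up.
- weight_s: The smallest of four brass balance weights, 20 g, 25 mm tall in all: a round body 12 mm in diameter and 13 mm high, and on it a round grip knob 9 mm in diameter whose top is 12 mm above the body (its lowest 3 mm is a thinner neck). Stands upright, loose. Origin: centre of its underside, z up.
- stand: Fixed dark wood block, 76 (x) by 200 (y) by 18 mm; origin centre of underside, z up. Row of 4 wells at x=0, floor at z=8 mm, mouth bevelled 2.5 mm: 43.5 mm wide at y=-54 mm, 35.5 at y=-9, 27.5 at y=+29, 19.5 at y=+58, for the largest to smallest weight. A steel post at each corner, x=+-26, y=+-88 mm: 15 mm thick (17 at foot) to a shoulder at z=56 mm, then an 8 mm pin tapering to z=74 mm.
- keeper: Keeper plate, loose, flat on the bench: dark wood 76 (x) by 200 (y) by 6 mm, about 220 g, a 12 mm through hole at each corner, x=+-26, y=+-88 mm. On top a centred brass bar handle along y: 12 mm wide, 80 long, from z=20 to 34 mm, on feet at y=+-30. Origin centre of underside, z up. Fits the stand either way round; on the shoulders it clears the tallest weight by 10 mm.
- jar_beads: Bystander: small glass jar with a cream lid and reddish contents, 38 mm in diameter, 47 mm tall, loose. Origin: centre of its underside.
- jar_borax: Bystander: small glass jar with a black lid and white contents, 44 mm in diameter, 64 mm tall, loose. Origin: centre of its underside.
Not all that is in view belongs to the job. Leave any green, pink or red look-alike of the weight_l alone.

How it is judged:
By the outcome, as a careful person would: the job done as asked, in the order asked, and still so for the second after the job is handed in, with the robot touching nothing.
It also fails if it takes over 120 s, if anything falls off the work surface, if the arm or the gripper's body presses on something with over 40 N, if the wrist force passes 120 N, or if a joint passes its speed limit or range.

ROBOT

A 6-joint arm with a two-finger parallel gripper is mounted at the origin on a cart in front of the work surface, level with it; the furniture and walls round the work are solid. World frame = base frame: x ahead of the robot, y to its left, z up, the work surface at z = 0. Lengths are in mm, angles in rad, forces in N, time in s.
With the tool pointing down it reaches from about 350 to 975 mm from the base axis. Payload 7.1 kg.
Tool frame: the origin (TCP) lies midway between the tips of the shut fingers; the grasp point (between the pads) lies ctrl.grip_point_offset behind it (ctrl.grip_point_offset is the distance from the TCP to the grasp point, in mm); z points along the fingers, y is the line along which they close (so a half turn about z gives the same grasp; the last joint's range is limited). The gripper opens to 88 mm and grips with 3 to 60 N. Pads are 20 mm wide; open, the fingers measure 115 mm over their backs; the gripper's body (75 mm by 178 mm) begins 61 mm behind the grasp point.
Start: joints at [1.324, 0.423, 1.63, -0, 1.089, -0.019], TCP at [141.116, 608.844, 222.675] pointing down, gripper open.
Joint ranges: [-3, 3], [-0.9, 2.11], [0.09, 2.58], [-1.31, 4.45], [0.11, 2.69], [-2.54, 2.54]. Speed limits (rad/s): [2.39, 2.39, 3.01, 3.14, 3.14, 3.14].

INTERFACE

Orientations are given as a rotation vector (axis times angle).
In Python, from workcell import ctrl gives the robot as it stands.
- The arm moves only by the tool apply_moves, never from a script. Its argument "targets" is a list of rows, each an object of numbers: "tx", "ty", "tz": the shift along the world's x, y, z in m; "spin": the turn about the world's z in degrees. In form: [{"tx": .., "ty": .., "tz": .., "spin": ..}, ...]. A call has exactly 8 rows; each row is the pose to reach, as a shift and turn from the pose commanded when the call began; what a row does not reach only later rows make up. A row lasts 1/10 s, in which the tool goes at most 50 mm and 8.59 degrees, less where a joint would pass 70% of its speed; a pose out of reach is approached as far as the arm can. A call with a gripper value outside its range is refused whole. "gripper" is the closure, from -1 (fully open) to 1 (shut), set as the call begins (left out, the last holds). The fingers move at their own pace and stop on an object; the grip force is fixed at half the most. Time passes only in rows, so rows that repeat a pose let the fingers close, or fill a call up. It gives the time, the measured TCP pose, the force, the opening and the grip force at its end, in the units of the state.
- ctrl.get_obs(): the state, without advancing time (a new reading comes with each control period).
- ctrl.get_image(name): name is "side" or "top" or "wrist"; returns the picture (480x640x3 uint8, red, green, blue); there is no depth.
- ctrl.get_calibration(name): a dict with "fov_y" (degrees; the focal length in pixels is half the picture's height over the tangent of half this angle, whatever the lens; pixels are square), "cx", "cy" (the principal point, pixels), "rvec" (rotation vector, rad) and "tvec" (3), from world to camera coordinates, as OpenCV has them. Camera axes: x right, y down, z forward; pixel columns grow to the right and rows downward; lengths in mm; the calibration is good to about 2 mm. A picture is of the moment at which its call begins: read the wrist's pose just before it. get_calibration takes no time and is no camera call; for the wrist camera it gives the pose at the moment of the call.
- ctrl.close_job(): hands the job in; it is judged then, once.
Trained networks look in the newest picture that a camera, given by its name, has taken for a name from the list of things; names that differ only in an ending like _2 or _b are one class to them, and where a whole thing is asked for, a point or a joint stands for the part that bears it (a point fixed in the world has none). Each returns a list of dicts, best first, with "score" (0 to 1); they miss things now and then, are a little off and sometimes report something else, mostly with a low value. They report only what shows in the picture. A call takes as long as a camera call. They do not tell look-alikes from the thing itself.
- ctrl.outline_of(name, camera): "pixels" (480x640 bool, what is visible of it) and "box" ([left, top, right, bottom] in pixels, round what is visible of it).
- ctrl.pinpoint(name, camera): "uv" ([column, row] in pixels: a listed point, or the origin of a listed thing).
The state is a dict: "t": time; "qpos": joint angles; "qvel": joint speeds; "joint_torque": joint torques, N m; "ee_pos": TCP position; "orientation": TCP orientation; "ft_force": force on the tool from outside, world axes, zero at the start; "moment": the same for the moment, N m; "width": finger opening in mm; "grasp_force": force on a finger pad.
Only numpy, scipy, OpenCV 4.12 (cv2) and the standard library are available. Lean on these libraries where they do the work, as an engineer would, in place of code of your own. Each camera call takes 0.05 s, during which the arm holds its last target. There are 200 camera calls.

## Working session

There is one attempt and no reset: what is moved stays moved. The work goes in short steps, Python scripts to look and compute and a tool call to move; the robot and the scene stay as the last step left them, time stands still between calls to the robot, and variables do not carry over. Pictures are saved under pics/ and viewed, at most 19 in all, crops included, and the job is handed in when it is done.

Besides the shell and the picture viewer there is one more tool, called as a command line: name --argument value ..., lists and objects as JSON in quotes. apply_moves: Moves the arm, as the interface text tells. Its arguments: {"type":"object","properties":{"targets":{"type":"array"},"gripper":{"type":"number"}},"required":["targets"]}

```bash
mkdir -p pics; ls
cat > h.py <<'E'
import numpy as np, cv2
from workcell import ctrl
def cal(n):
    c=ctrl.get_calibration(n); f=240/np.tan(np.radians(c["fov_y"])/2)
    K=np.array([[f,0,c["cx"]],[0,f,c["cy"]],[0,0,1.]]); R=cv2.Rodrigues(np.array(c["rvec"],float))[0]
    return K,R,np.array(c["tvec"],float).reshape(3)
def ray(n,uv,z,c=None):
    K,R,t=c or cal(n); d=R.T@np.linalg.inv(K)@np.array([uv[0],uv[1],1.]); o=-R.T@t
    return o+d*(z-o[2])/d[2]
def proj(n,p,c=None):
    K,R,t=c or cal(n); q=(R@np.atleast_2d(p).T).T+t; q=q@K.T; return q[:,:2]/q[:,2:]
def snap(n,f):
    im=ctrl.get_image(n); cv2.imwrite("pics/"+f+".png",im[...,::-1]); return im
E
python3 - <<'E'
from h import *
o=ctrl.get_obs(); print({k:np.round(v,3) for k,v in o.items()}, ctrl.grip_point_offset)
for n in("top","side","wrist"):
    snap(n,n+"0"); K,R,t=cal(n); print(n,np.round(K[0,0]),K[:2,2],np.round(-R.T@t),np.round(R[2],2))
for n in "weight_xl weight_l weight_m weight_s stand keeper jar_beads jar_borax".split():
    for c in("top","wrist"):
        for d in ctrl.pinpoint(n,c)[:5]:
            z=0; print(n,c,round(d["score"],2),np.round(d["uv"],1),np.round(ray(c,d["uv"],z),1))
E
```

```text
pics
{'t': np.float64(0.0), 'qpos': array([ 1.324,  0.424,  1.631, -0.   ,  1.089, -0.019]), 'qvel': array([ 0.001,  0.002,  0.001,  0.001, -0.002,  0.001]), 'joint_torque': array([ 0.0000e+00, -5.4462e+01, -2.7367e+01,  6.4000e-02,  2.3000e-02,
       -0.0000e+00]), 'ee_pos': array([140.999, 608.317, 221.895]), 'orientation': array([-3.570e-01, -3.121e+00,  2.000e-03]), 'ft_force': array([-0.032,  0.154,  0.33 ]), 'moment': array([-0.011, -0.008,  0.023]), 'grasp_force': np.float64(0.0), 'width': np.float64(87.774)} 18.700000000000003
top 598.0 [319.24118832 240.69332467] [ 194.  120. 1396.] [ 0.24  0.02 -0.97]
side 610.0 [325.41345017 240.78654169] [ 210. -904.  568.] [ 0.27  0.85 -0.45]
wrist 347.0 [326.35708918 245.36628451] [ 74. 624. 384.] [ 0.25 -0.06 -0.97]
weight_xl top 0.77 [305.  279.8] [435.2 172.6   0. ]
weight_l top 0.66 [365.3 266.6] [473.6  31.    0. ]
weight_l top 0.65 [243.  327.4] [316.6 310.7   0. ]
weight_l top 0.63 [337.4 273.5] [453.8  96.6   0. ]
weight_l top 0.51 [270.9 307. ] [367. 249.   0.]
weight_l top 0.51 [435.  328.3] [ 335.3 -134.7    0. ]
weight_m to
[... 167 characters left out ...]
.9 307. ] [367. 249.   0.]
weight_m top 0.51 [435.  328.3] [ 335.3 -134.7    0. ]
weight_s top 0.66 [365.3 266.6] [473.6  31.    0. ]
weight_s top 0.65 [243.  327.4] [316.6 310.7   0. ]
weight_s top 0.63 [337.4 273.5] [453.8  96.6   0. ]
weight_s top 0.51 [270.9 307. ] [367. 249.   0.]
weight_s top 0.51 [435.  328.3] [ 335.3 -134.7    0. ]
stand top 0.95 [225.1 253.1] [491.  367.2   0. ]
keeper top 0.8 [327.3 218.8] [587.4 126.5   0. ]
keeper top 0.7 [406.8 220. ] [593.1 -66.1   0. ]
jar_beads top 0.72 [264.3 187.8] [659.3 284.7   0. ]
jar_beads top 0.19 [327.1 218.6] [587.8 127.    0. ]
jar_borax top 0.67 [406.6 221.1] [590.3 -65.6   0. ]
jar_borax top 0.49 [336.3 272.4] [456.4  99.3   0. ]
```

View pics/top0.png

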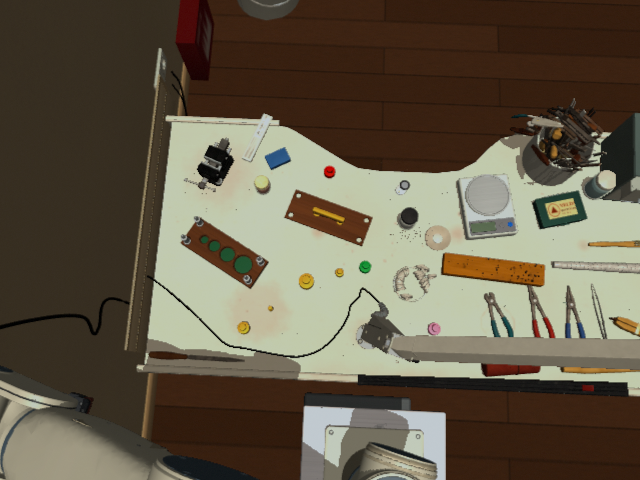

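View pics/side0.png

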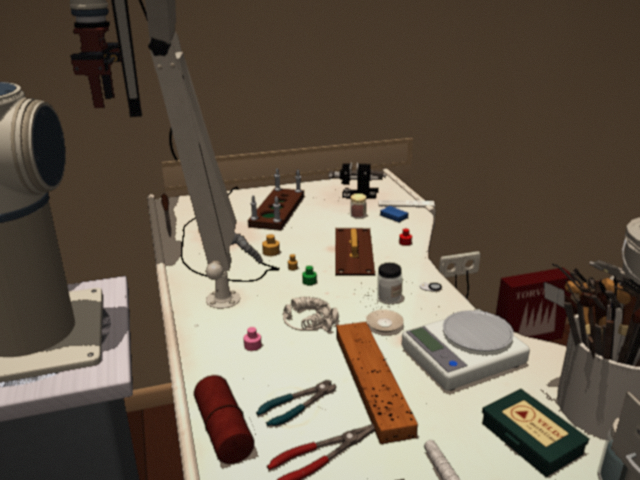

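The side view shows the lamp base at (222,298), and the top view shows the candidates:
- **Brass weights:** xl (306,281), m (339,272), l (243,327), s (270,308).
- **Look-alikes, by colour:** green (365,267), red (330,172), pink (434,328).
- **Other items:** stand (225,253), keeper (328,217), jars (262,184) and (409,217).

Next I'll refine these positions, check a crop, and locate the lamp.

Run:
```python
from h import *
b=ray("side",(222,298),0); print("lampbase",b.round(), proj("top",b).round())
# lamp arm: side pixels vs top epipolar
for uv in [(205,200),(180,100),(165,40),(260,258)]:
    for z in (0,100,200,300,400,500,600,800): 
        p=ray("side",uv,z); print(uv,z,p.round(),proj("top",p).round()[0])
im=cv2.imread("pics/top0.png")
hsv=cv2.cvtColor(im,cv2.COLOR_BGR2HSV)
for (u,v,n) in [(306,281,"xl"),(243,327,"l"),(339,272,"m"),(270,308,"s")]:
    print(n,hsv[v,u],ray("top",(u,v),20).round())
c=im[230:350,150:390]; cv2.imwrite("pics/crop0.png",cv2.resize(c,None,fx=3.3,fy=3.3,interpolation=cv2.INTER_CUBIC))
```

```text
lampbase [311.  24.   0.] [[366. 336.]]
(205, 200) 0 [340. 483.   0.] [170. 314.]
(205, 200) 100 [317. 239. 100.] [270. 324.]
(205, 200) 200 [295.  -5. 200.] [388. 336.]
(205, 200) 300 [ 272. -249.  300.] [529. 351.]
(205, 200) 400 [ 249. -493.  400.] [701. 369.]
(205, 200) 500 [ 226. -738.  500.] [916. 392.]
(205, 200) 600 [ 203. -982.  600.] [1191.  420.]
(205, 200) 800 [  157. -1470.   800.] [2063.  511.]
(180, 100) 0 [ 379. 1531.    0.] [-266.  277.]
(180, 100) 100 [ 349. 1103.  100.] [-121.  291.]
(180, 100) 200 [320. 674. 200.] [ 50. 308.]
(180, 100) 300 [290. 245. 300.] [256. 328.]
(180, 100) 400 [ 260. -183.  400.] [509. 353.]
(180, 100) 500 [ 231. -612.  500.] [827. 384.]
(180, 100) 600 [  201. -1040.   600.] [1238.  424.]
(180, 100) 800 [  142. -1897.   800.] [2575.  555.]
(165, 40) 0 [ 438. 3139.    0.] [-904.  223.]
(165, 40) 100 [ 398. 2428.  100.] [-697.  243.]
(165, 40) 200 [ 358. 1716.  200.] [-450.  266.]
(165, 40) 300 [ 318. 1005.  300.] [-151.  294.]
(165, 40) 400 [278. 293. 400.] [220. 329.]
(165, 40) 500 [ 238. -418.  500.] [692. 373.]
(165, 40) 600 [  198. -1130.   600.] [1312.  431.]
(165, 40) 800 [  117. -2553.   800.] [3401.  626.]
(260, 258) 0 [405. 151.   0.] [313. 293.]
(260, 258) 100 [371. -35. 100.] [397. 305.]
(260, 258) 200 [ 337. -220.  200.] [496. 320.]
(260, 258) 300 [ 302. -406.  300.] [615. 338.]
(260, 258) 400 [ 268. -592.  400.] [761. 360.]
(260, 258) 500 [ 234. -778.  500.] [943. 387.]
(260, 258) 600 [ 199. -963.  600.] [1177.  423.]
(260, 258) 800 [  131. -1335.   800.] [1925.  535.]
xl [ 23 202 196] [429. 169.  20.]
l [ 23 203 197] [316. 308.  20.]
m [ 23 207 197] [454.  93.  20.]
s [ 25 200 190] [362. 249.  20.]
```

View pics/crop0.png

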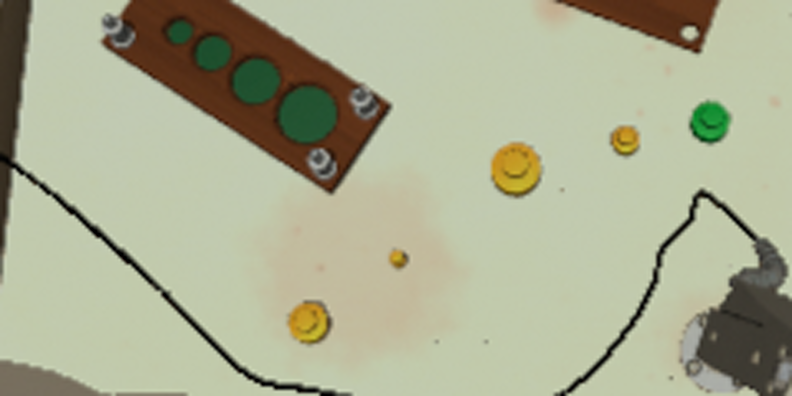

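The crop confirms the choice: all four brass-coloured weights are at crop (516,168) xl, (310,322) l, (625,140) m and (398,258) s. The green look-alike stands apart at (710,122). The lamp leans away towards -y, so it's clear of the work. I'll move overhead for a closer wrist view.

apply_moves --targets '[{"tx": 0.22, "ty": -0.3, "tz": 0.08, "spin": 0}, {"tx": 0.22, "ty": -0.3, "tz": 0.08, "spin": 0}, {"tx": 0.22, "ty": -0.3, "tz": 0.08, "spin": 0}, {"tx": 0.22, "ty": -0.3, "tz": 0.08, "spin": 0}, {"tx": 0.22, "ty": -0.3, "tz": 0.08, "spin": 0}, {"tx": 0.22, "ty": -0.3, "tz": 0.08, "spin": 0}, {"tx": 0.22, "ty": -0.3, "tz": 0.08, "spin": 0}, {"tx": 0.22, "ty": -0.3, "tz": 0.08, "spin": 0}]' --gripper -1

```text
t: 1.75
ee_pos: [362.6, 306.6, 303.8]
orientation: [0.359, 3.12, 0.001]
ft_force: [0.1, 0.7, 0.2]
width: 88.2
grasp_force: 0.0
```

Run:
```python
from h import *
o=ctrl.get_obs(); print(o["t"],o["ee_pos"].round(1),o["orientation"].round(3),o["ft_force"].round(1))
c=cal("wrist"); snap("wrist","w1"); np.save("w1.npy",np.hstack([c[0].ravel(),c[1].ravel(),c[2]]))
print(np.round(c[1],3))
for n in "weight_xl weight_l stand keeper".split():
    for d in ctrl.pinpoint(n,"wrist")[:6]: print(n,round(d["score"],2),np.round(d["uv"],1),np.round(ray("wrist",d["uv"],0,c),1))
```

```text
1.75 [362.6 306.6 303.8] [3.59e-01 3.12e+00 1.00e-03] [0.1 0.7 0.2]
[[ 0.228  0.974  0.002]
 [ 0.942 -0.221  0.254]
 [ 0.248 -0.056 -0.967]]
weight_xl 0.85 [243.1 278.7] [435.5 168.8   0. ]
weight_l 0.66 [157.4 321. ] [469.9  27.5   0. ]
weight_l 0.61 [283.8 218.4] [364.7 247.6   0. ]
weight_l 0.55 [321.4 173.1] [317.7 311.2   0. ]
weight_l 0.44 [194.4 302.7] [454.7  89.7   0. ]
stand 0.64 [386.2 287.3] [494.8 364.5   0. ]
keeper 0.74 [243.1 376.5] [588.5 123.1   0. ]
```

View pics/w1.png

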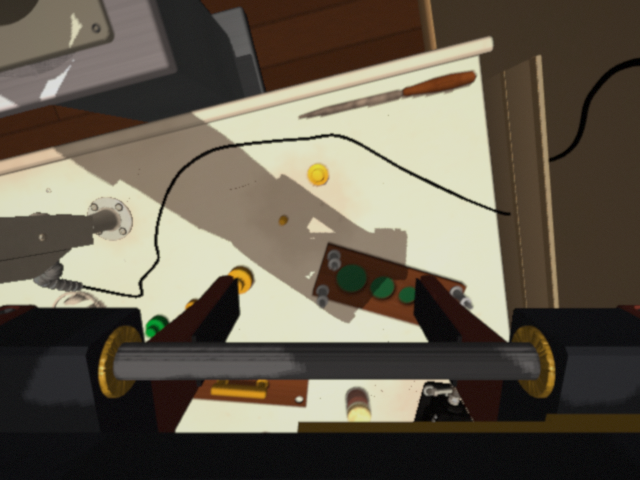

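The wrist view shows l at (318,174), s at (284,220), xl at (242,279) and m at (194,303). The stand is around (390,285), partly hidden by the fingers. I'll move out beyond the stand to see it clear of them.

apply_moves --targets '[{"tx": 0.24, "ty": 0.0, "tz": 0.0, "spin": 0}, {"tx": 0.24, "ty": 0.0, "tz": 0.0, "spin": 0}, {"tx": 0.24, "ty": 0.0, "tz": 0.0, "spin": 0}, {"tx": 0.24, "ty": 0.0, "tz": 0.0, "spin": 0}, {"tx": 0.24, "ty": 0.0, "tz": 0.0, "spin": 0}, {"tx": 0.24, "ty": 0.0, "tz": 0.0, "spin": 0}, {"tx": 0.24, "ty": 0.0, "tz": 0.0, "spin": 0}, {"tx": 0.24, "ty": 0.0, "tz": 0.0, "spin": 0}]' --gripper -1

```text
t: 2.8
ee_pos: [599.4, 309.8, 302.0]
orientation: [-0.354, -3.12, 0.001]
ft_force: [-0.7, 0.1, -0.4]
width: 87.7
grasp_force: 0.0
```

```bash
cat >> h.py <<'E'
from scipy.optimize import least_squares
W=dict(xl=(36,22,18,38,4),l=(28,18,15,32,4),m=(20,16,12,29,4),s=(12,13,9,25,3))
def wpts(n,x,y,z0=0):
    D,h,d,H,k=W[n]; a=np.linspace(0,2*np.pi,48,endpoint=False); o=[]
    for r,z in((D/2,0),(D/2,h),(d/2,h+k),(d/2,H)): o.append(np.c_[x+r*np.cos(a),y+r*np.sin(a),np.full(48,z0+z)])
    return np.vstack(o)
def ymask(im): # rgb
    h=cv2.cvtColor(im,cv2.COLOR_RGB2HSV); return cv2.inRange(h,(14,120,50),(32,255,255))
def locw(n,im,c,guess,z0=0,rad=None):
    m=ymask(im); g=np.array(guess,float)
    P=proj(None,wpts(n,*g,z0),c); b=P.min(0)-8,P.max(0)+8
    w=np.zeros_like(m); u0,v0=b[0].astype(int).clip(0); u1,v1=b[1].astype(int); w[v0:v1,u0:u1]=m[v0:v1,u0:u1]
    M=cv2.moments(w,True); 
    if M["m00"]<5: return None
    obs=np.array([M["m10"],M["m01"]])/M["m00"]
    def f(q):
        h=cv2.convexHull(proj(None,wpts(n,*q,z0),c).astype(np.float32)); mm=cv2.moments(h); return np.array([mm["m10"],mm["m01"]])/mm["m00"]-obs
    r=least_squares(f,g,diff_step=1e-3); h=cv2.convexHull(proj(None,wpts(n,*g,z0),c).astype(np.float32))
    return r.x.round(1),obs.round(1),round(M["m00"]/cv2.contourArea(h),2)
E
python3 - <<'E'
from h import *
o=ctrl.get_obs(); print(o["t"],o["ee_pos"].round(1),o["orientation"].round(3),o["ft_force"].round(1))
c=cal("wrist"); im2=snap("wrist","w2"); np.save("w2.npy",np.hstack([c[0].ravel(),c[1].ravel(),c[2]]))
a=np.load("w1.npy"); c1=(a[:9].reshape(3,3),a[9:18].reshape(3,3),a[18:])
G=dict(xl=(435,170),l=(317,311),m=(455,93),s=(366,248))
for n in G:
    print(n,"top",locw(n,cv2.imread("pics/top0.png")[...,::-1].copy(),cal("top"),G[n]),"w1",locw(n,cv2.imread("pics/w1.png")[...,::-1].copy(),c1,G[n]),"w2",locw(n,im2,c,G[n]))
E
```

```text
2.8 [599.4 309.8 302. ] [-3.54e-01 -3.12e+00  1.00e-03] [-0.7  0.1 -0.4]
xl top (array([430.8, 170.2]), array([305.8, 280.8]), 0.9) w1 (array([431.2, 171. ]), array([241.7, 278.5]), 0.63) w2 (array([430.6, 168.6]), array([181.2, 100.1]), 0.91)
l top (array([315.8, 309.1]), array([243.1, 327.4]), 0.89) w1 (array([317.4, 306.4]), array([317.5, 174.3]), 0.93) w2 None
m top (array([456.1,  93.1]), array([339., 272.]), 0.85) w1 (array([451.4,  88.9]), array([190.3, 303.9]), 0.21) w2 (array([455.7,  91.5]), array([129.7, 136.5]), 0.82)
s top (array([363.6, 250.5]), array([269.9, 308. ]), 0.78) w1 (array([365.3, 247. ]), array([282.7, 220.1]), 0.78) w2 (array([363.6, 248.5]), array([228.6,  23.4]), 0.78)
```

View pics/w2.png

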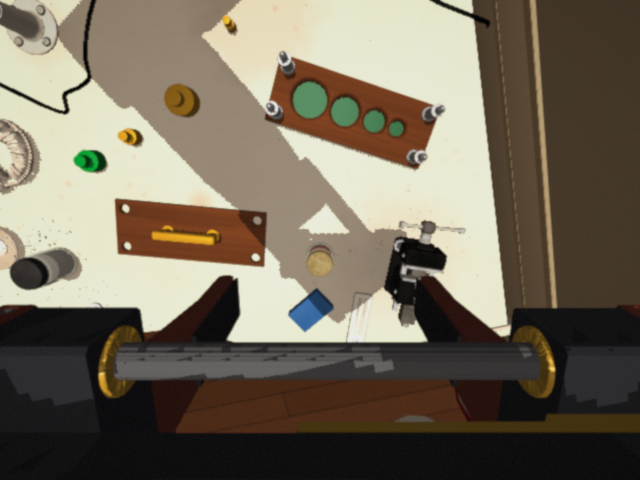

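The wrist view shows the stand clearly: wells at (309,100), (345,111), (374,121) and (397,129), posts at (286,62), (272,108), (434,111) and (418,157). The keeper holes are at (125,208), (257,220), (127,246) and (255,257), with the handle at (186,237). I'll fit both poses by contour.

```bash
cat >> h.py <<'E'
def boxpts(p,h,z0=0):
    x,y,a=p; c,s=np.cos(a),np.sin(a); P=np.array([(i*38,j*100,k) for i in(-1,1) for j in(-1,1) for k in(0,h)],float)
    return np.c_[x+c*P[:,0]-s*P[:,1],y+s*P[:,0]+c*P[:,1],P[:,2]+z0]
def tf(p,L):
    x,y,a=p; c,s=np.cos(a),np.sin(a); L=np.atleast_2d(L).astype(float); return np.c_[x+c*L[:,0]-s*L[:,1],y+s*L[:,0]+c*L[:,1],L[:,2]]
def fitbox(im,c,g,h,z0=0):
    hsv=cv2.cvtColor(im,cv2.COLOR_RGB2HSV); m=cv2.inRange(hsv,(0,90,20),(16,255,170))|cv2.inRange(hsv,(55,60,30),(95,255,255))
    roi=np.zeros_like(m); cv2.fillConvexPoly(roi,cv2.convexHull(proj(None,boxpts(g,h,z0),c).astype(np.int32)),255); m&=cv2.dilate(roi,np.ones((17,17)))
    m=cv2.morphologyEx(m,cv2.MORPH_OPEN,np.ones((3,3))); k=max(cv2.findContours(m,cv2.RETR_EXTERNAL,cv2.CHAIN_APPROX_NONE)[0],key=cv2.contourArea)[:,0].astype(float)
    def f(p):
        H=cv2.convexHull(proj(None,boxpts(p,h,z0),c).astype(np.float32))
        return [cv2.pointPolygonTest(H,tuple(q),True)-0.4 for q in k]
    r=least_squares(f,g,loss="soft_l1",f_scale=0.5,diff_step=1e-4,x_scale=(1,1,.01)); return r.x,np.median(np.abs(f(r.x)))
E
python3 - <<'E'
from h import *
a=np.load("w2.npy"); c=(a[:9].reshape(3,3),a[9:18].reshape(3,3),a[18:]); im=cv2.imread("pics/w2.png")[...,::-1].copy()
# yaw guess from wells
p1=ray(None,(309,100),8,c);p2=ray(None,(397,129),8,c); d=p2-p1; yaw=np.arctan2(-d[0],d[1]); print(p1.round(),p2.round(),np.linalg.norm(d))
ct=ray(None,(352,112),18,c)
k1=ray(None,(126,227),6,c);k2=ray(None,(256,238.5),6,c); kd=k2-k1; ky=np.arctan2(-kd[0],kd[1]); kc=(k1+k2)/2
out=im.copy()
for nm,g,h in(("stand",[ct[0],ct[1],yaw],18),("keeper",[kc[0],kc[1],ky],6)):
    p,e=fitbox(im,c,g,h); print(nm,np.round(g,3),np.round(p,3),round(e,2))
    pt,et=fitbox(cv2.imread("pics/top0.png")[...,::-1].copy(),cal("top"),g,h); print("  top",np.round(pt,3),round(et,2))
    L=[(i*26,j*88,74 if h==18 else 6) for i in(-1,1) for j in(-1,1)]
    if h==18:
        for y,r in((-54,21.75),(-9,17.75),(29,13.75),(58,9.75)):
            t=np.linspace(0,6.28,40); cv2.polylines(out,[proj(None,tf(p,np.c_[r*np.cos(t),y+r*np.sin(t),0*t+18]),c).astype(np.int32)],1,(255,255,255))
        np.save("stand.npy",p)
    else: np.save("keeper.npy",p)
    cv2.polylines(out,[cv2.convexHull(proj(None,boxpts(p,h),c).astype(np.int32))],1,(0,255,255))
    for q in proj(None,tf(p,L),c): cv2.circle(out,tuple(q.astype(int)),3,(255,0,255),1)
cv2.imwrite("pics/f1.png",cv2.resize(out[40:280,100:460,::-1],None,fx=2.2,fy=2.2,interpolation=cv2.INTER_CUBIC))
E
```

```text
[464. 320.   8.] [522. 419.   8.] 114.53658663956465
stand [490.574 367.006  -0.526] [491.803 366.889  -0.527] 0.72
  top [492.166 369.465  -0.52 ] 0.66
keeper [ 5.90597e+02  1.25032e+02 -3.18000e-01] [ 5.91383e+02  1.23675e+02 -3.19000e-01] 0.79
  top [ 5.90890e+02  1.24821e+02 -3.20000e-01] 0.49
```

View pics/f1.png

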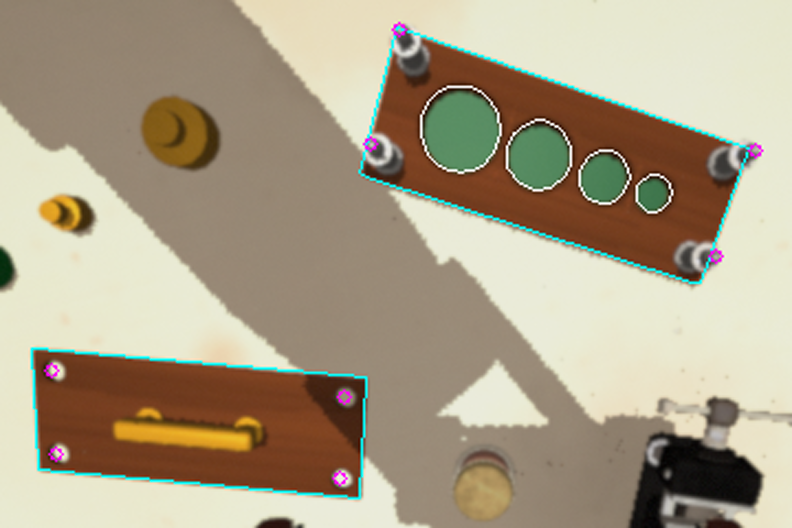

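The fits overlay well, with the keeper holes and posts lining up. The top and wrist estimates agree to about 2 mm, so I'll use the averages. I'm going to the XL weight with the fingers closing along the stand's x axis (spin +73°).

apply_moves --targets '[{"tx": -0.022, "ty": -0.018, "tz": -0.02, "spin": 8.5}, {"tx": -0.044, "ty": -0.036, "tz": -0.04, "spin": 17}, {"tx": -0.066, "ty": -0.054, "tz": -0.06, "spin": 25.5}, {"tx": -0.088, "ty": -0.072, "tz": -0.08, "spin": 34}, {"tx": -0.11, "ty": -0.09, "tz": -0.1, "spin": 42.5}, {"tx": -0.132, "ty": -0.108, "tz": -0.12, "spin": 51}, {"tx": -0.154, "ty": -0.126, "tz": -0.14, "spin": 59.5}, {"tx": -0.17, "ty": -0.139, "tz": -0.16, "spin": 68}]' --gripper -1

```text
t: 3.65
ee_pos: [428.5, 169.3, 142.7]
orientation: [-1.459, 2.782, -0.0]
ft_force: [0.5, -0.2, -0.1]
width: 87.4
grasp_force: 0.0
```

apply_moves --targets '[{"tx": 0, "ty": 0, "tz": 0, "spin": 5}, {"tx": 0, "ty": 0, "tz": -0.02, "spin": 5}, {"tx": 0, "ty": 0, "tz": -0.04, "spin": 5}, {"tx": 0, "ty": 0, "tz": -0.06, "spin": 5}, {"tx": 0, "ty": 0, "tz": -0.06, "spin": 5}, {"tx": 0, "ty": 0, "tz": -0.06, "spin": 5}, {"tx": 0, "ty": 0, "tz": -0.06, "spin": 5}, {"tx": 0, "ty": 0, "tz": -0.06, "spin": 5}]' --gripper -1

```text
t: 4.45
ee_pos: [431.7, 170.2, 83.8]
orientation: [-1.569, 2.72, -0.001]
ft_force: [-0.2, -0.6, 0.2]
width: 87.9
grasp_force: 0.0
```

```bash
cat >> h.py <<'E'
def st():
    o=ctrl.get_obs(); R=cv2.Rodrigues(o["orientation"])[0]; print(round(float(o["t"]),2),o["ee_pos"].round(1),"yaw y",np.degrees(np.arctan2(R[1,1],R[0,1])).round(2),"tilt",R[2].round(3),o["ft_force"].round(1),"w",o["width"].round(1),"g",o["grasp_force"].round(1),"q",o["qpos"].round(2)); return o
E
python3 - <<'E'
from h import *
st(); c=cal("wrist"); im=snap("wrist","w3")
G=dict(xl=(430.7,169.5),l=(316.6,307.8),m=(455.8,92.2),s=(363.8,248.8))
for n in G: print(n,locw(n,im,c,G[n]))
E
```

```text
Traceback (most recent call last):
  File "h.py", line 47, in st
    o=ctrl.get_obs(); R=cv2.Rodrigues(o["orientation"])[0]; print(round(float(o["t"]),2),o["ee_pos"].round(1),"yaw y",np.degrees(np.arctan2(R[1,1],R[0,1])).round(2),"tilt",R[2].round(3),o["ft_force"].round(1),"w",o["width"].round(1),"g",o["grasp_force"].round(1),"q",o["qpos"].round(2)); return o
                                                                                                                                                                                                                     ^^^^^^^^^^^^^^^^
AttributeError: 'float' object has no attribute 'round'
```

```bash
sed -i 's/o\["width"\].round(1)/np.round(o["width"],1)/; s/o\["grasp_force"\].round(1)/np.round(o["grasp_force"],1)/' h.py
python3 - <<'E'
from h import *
st(); c=cal("wrist"); im=snap("wrist","w3")
G=dict(xl=(430.7,169.5),l=(316.6,307.8),m=(455.8,92.2),s=(363.8,248.8))
for n in G: print(n,locw(n,im,c,G[n]))
E
```

```text
4.45 [431.7 170.2  83.8] yaw y 149.96 tilt [-0.002 -0.001 -1.   ] [-0.2 -0.6  0.2] w 87.9 g 0.0 q [ 0.35  0.42  2.07  0.    0.65 -2.27]
xl (array([430.7, 168.7]), array([326.8, 253.6]), 0.93)
l (array([330.3, 308.2]), array([536.3, 343.6]), 0.4)
m (array([455.6,  91.5]), array([236.3, 173.3]), 0.88)
s (array([363. , 248.1]), array([462.3, 298.9]), 0.68)
```

View pics/w3.png

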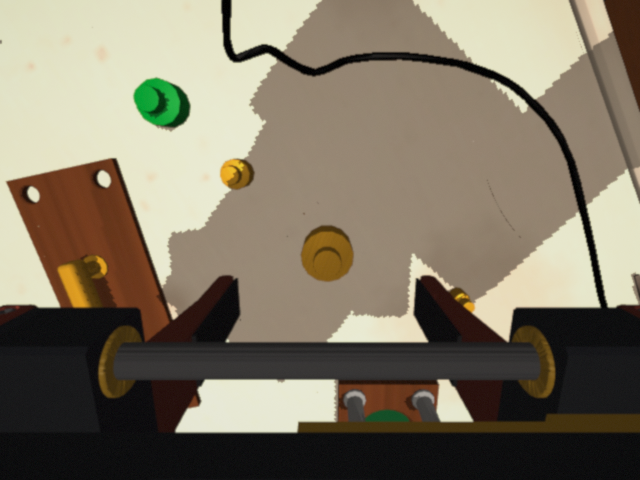

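The view confirms XL between the fingers at (327,254), with m at (236,173) and the green look-alike at (161,102). I'll descend on XL's knob with the tips just above its body, then close.

apply_moves --targets '[{"tx": -0.001, "ty": -0.0015, "tz": -0.015, "spin": 0}, {"tx": -0.001, "ty": -0.0015, "tz": -0.03, "spin": 0}, {"tx": -0.001, "ty": -0.0015, "tz": -0.045, "spin": 0}, {"tx": -0.001, "ty": -0.0015, "tz": -0.055, "spin": 0}, {"tx": -0.001, "ty": -0.0015, "tz": -0.059, "spin": 0}, {"tx": -0.001, "ty": -0.0015, "tz": -0.059, "spin": 0}, {"tx": -0.001, "ty": -0.0015, "tz": -0.059, "spin": 0}, {"tx": -0.001, "ty": -0.0015, "tz": -0.059, "spin": 0}]' --gripper -1

```text
t: 5.3
ee_pos: [430.5, 168.5, 24.2]
orientation: [-1.569, 2.721, -0.0]
ft_force: [0.2, 0.4, -0.5]
width: 87.9
grasp_force: 0.0
```

apply_moves --targets '[{"tx": 0, "ty": 0, "tz": 0, "spin": 0}, {"tx": 0, "ty": 0, "tz": 0, "spin": 0}, {"tx": 0, "ty": 0, "tz": 0, "spin": 0}, {"tx": 0, "ty": 0, "tz": 0, "spin": 0}, {"tx": 0, "ty": 0, "tz": 0, "spin": 0}, {"tx": 0, "ty": 0, "tz": 0, "spin": 0}, {"tx": 0, "ty": 0, "tz": 0, "spin": 0}, {"tx": 0, "ty": 0, "tz": 0, "spin": 0}]' --gripper 1

```text
t: 6.1
ee_pos: [430.1, 168.3, 23.6]
orientation: [1.57, -2.721, -0.0]
ft_force: [-0.5, 0.9, -0.2]
width: 27.3
grasp_force: 0.0
```

apply_moves --targets '[{"tx": 0, "ty": 0, "tz": 0, "spin": 0}, {"tx": 0, "ty": 0, "tz": 0, "spin": 0}, {"tx": 0, "ty": 0, "tz": 0, "spin": 0}, {"tx": 0, "ty": 0, "tz": 0, "spin": 0}, {"tx": 0, "ty": 0, "tz": 0.01, "spin": 0}, {"tx": 0, "ty": 0, "tz": 0.035, "spin": 0}, {"tx": 0, "ty": 0, "tz": 0.065, "spin": 0}, {"tx": 0, "ty": 0, "tz": 0.09, "spin": 0}]' --gripper 1

```text
t: 6.9
ee_pos: [429.9, 168.3, 115.3]
orientation: [1.57, -2.721, -0.0]
ft_force: [0.5, 1.2, -2.1]
width: 17.3
grasp_force: 30.0
```

Run:
```python
from h import *
s=(np.load("stand.npy")+[492.166,369.465,-.52])/2; np.save("standm.npy",s); print(s)
print(tf(s,[(0,-54,8),(0,-9,8),(0,29,8),(0,58,8)]).round(1))
o=st(); c=cal("wrist"); im=snap("wrist","w4"); print(locw("xl",im,c,o["ee_pos"][:2],o["ee_pos"][2]-24))
```

```text
[491.98464291 368.17715931  -0.52371426]
[[465.  321.4   8. ]
 [487.5 360.4   8. ]
 [506.5 393.3   8. ]
 [521.  418.4   8. ]]
6.9 [429.9 168.3 115.3] yaw y 149.95 tilt [ 0.  0. -1.] [ 0.5  1.2 -2.1] w 17.3 g 30.0 q [ 0.35  0.36  2.06  0.    0.72 -2.27]
(array([430. , 167.9]), array([326. , 287.6]), 0.69)
```

apply_moves --targets '[{"tx": 0.005, "ty": 0.022, "tz": 0, "spin": 0}, {"tx": 0.01, "ty": 0.044, "tz": 0, "spin": 0}, {"tx": 0.015, "ty": 0.066, "tz": 0, "spin": 0}, {"tx": 0.02, "ty": 0.088, "tz": 0, "spin": 0}, {"tx": 0.026, "ty": 0.114, "tz": 0, "spin": 0}, {"tx": 0.031, "ty": 0.136, "tz": 0, "spin": 0}, {"tx": 0.035, "ty": 0.153, "tz": 0, "spin": 0}, {"tx": 0.035, "ty": 0.153, "tz": 0, "spin": 0}]' --gripper 1

```text
t: 7.75
ee_pos: [465.6, 323.1, 113.7]
orientation: [-1.571, 2.719, 0.0]
ft_force: [-0.3, -1.2, -2.1]
width: 16.7
grasp_force: 30.0
```

Run:
```python
from h import *
o=st(); c=cal("wrist"); im=snap("wrist","w5"); s=np.load("standm.npy")
p,e=fitbox(im,c,s,18); print(p.round(3),e)
for d in ctrl.pinpoint("stand","wrist"): print(d["score"],ray(None,d["uv"],0,c).round(1))
```

```text
7.75 [465.6 323.1 113.7] yaw y 150.04 tilt [-0.001 -0.    -1.   ] [-0.3 -1.2 -2.1] w 16.7 g 30.0 q [ 0.59  0.49  1.83  0.    0.82 -2.03]
[491.612 367.032  -0.526] 7.579777992884685
```

View pics/w5.png

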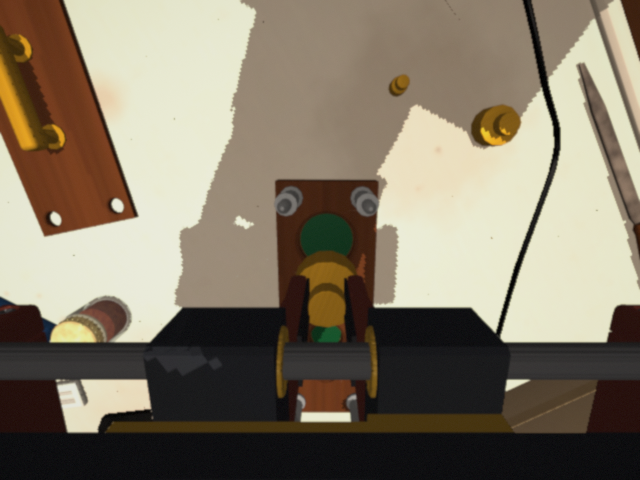

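The weight hangs over the XL well with column 327 shared by both. The block's front edge is at row 180 and the posts are near (288,200) and (366,200). A quick numeric check against the stand model will settle the tool-x offset.

Run:
```python
from h import *
c=cal("wrist"); im=cv2.imread("pics/w5.png")[...,::-1].copy()
hsv=cv2.cvtColor(im,cv2.COLOR_RGB2HSV); g=cv2.inRange(hsv,(55,60,20),(95,255,255)); 
col=g[:,327]; print("green rows",np.where(col)[0][:1], "brown top row", [np.where(cv2.inRange(hsv,(0,90,20),(16,255,170))[100:,u])[0][0]+100 for u in (300,327,350)])
row=np.where(g[230,250:400])[0]+250; print("green cols row230",row.min(),row.max())
for nm,s in(("mean",np.load("standm.npy")),("w2",np.load("stand.npy"))):
    t=np.linspace(0,6.28,60)
    for z,r in((18,21.75),(18,19.25),(8,19.25)):
        q=proj(None,tf(s,np.c_[r*np.cos(t),-54+r*np.sin(t),0*t+z]),c); print(nm,z,r,q.min(0).round(1),q.max(0).round(1))
    print(proj(None,tf(s,[(-26,-88,74),(26,-88,74),(0,-100,0),(0,-100,18),(-38,-100,18),(38,-100,18)]),c).round(1))
```

```text
green rows [214] brown top row [np.int64(180), np.int64(180), np.int64(180)]
green cols row230 303 350
mean 18 21.75 [297.9 219.8] [354.6 274.6]
mean 18 19.25 [301.1 223.1] [351.3 271.6]
mean 8 19.25 [302.  220.7] [350.4 267.5]
[[370.4 216.4]
 [281.8 216.5]
 [326.2 185.2]
 [326.2 187.2]
 [377.9 187.2]
 [274.4 187.3]]
w2 18 21.75 [297.5 218.2] [354.2 273.1]
w2 18 19.25 [300.7 221.5] [351.  270.1]
w2 8 19.25 [301.6 219.1] [350.1 266.1]
[[370.2 214.6]
 [281.5 214.3]
 [326.  183.6]
 [326.  185.6]
 [377.8 185.7]
 [274.2 185.4]]
```

Run:
```python
from h import *
st(); c=cal("wrist"); im=snap("wrist","w6")
hsv=cv2.cvtColor(im,cv2.COLOR_RGB2HSV); g=cv2.inRange(hsv,(55,60,20),(95,255,255)); 
print("green rows",np.where(g[:,327])[0][:1], "brown top row", [np.where(cv2.inRange(hsv,(0,90,20),(16,255,170))[100:,u])[0][0]+100 for u in (300,327,350)])
s=np.load("standm.npy"); t=np.linspace(0,6.28,60)
q=proj(None,tf(s,np.c_[19.25*np.cos(t),-54+19.25*np.sin(t),0*t+8]),c); print(q.min(0),q.max(0))
print(proj(None,tf(s,[(-26,-88,74),(26,-88,74),(0,-100,0),(0,-100,18),(-38,-100,18),(38,-100,18)]),c).round(1))
st()
```

```text
7.85 [464.5 320.9 113.4] yaw y 149.98 tilt [ 0.001  0.    -1.   ] [-0.2 -0.4 -2.2] w 16.8 g 30.0 q [ 0.58  0.49  1.84 -0.    0.82 -2.03]
green rows [218] brown top row [np.int64(184), np.int64(184), np.int64(184)]
[302.02139985 220.6605327 ] [350.42193412 267.5377292 ]
[[370.4 216.4]
 [281.8 216.5]
 [326.2 185.2]
 [326.2 187.2]
 [377.9 187.2]
 [274.4 187.3]]
7.9 [464.4 320.5 113.4] yaw y 149.95 tilt [ 0.001  0.001 -1.   ] [-0.3  0.4 -2.8] w 16.9 g 30.0 q [ 0.58  0.49  1.84 -0.    0.82 -2.03]
```

Once settled, the model agrees to about 1 mm and the weight is centred. Lowering.

apply_moves --targets '[{"tx": 0, "ty": 0, "tz": -0.015, "spin": 0}, {"tx": 0, "ty": 0, "tz": -0.03, "spin": 0}, {"tx": 0, "ty": 0, "tz": -0.045, "spin": 0}, {"tx": 0, "ty": 0, "tz": -0.058, "spin": 0}, {"tx": 0, "ty": 0, "tz": -0.066, "spin": 0}, {"tx": 0, "ty": 0, "tz": -0.074, "spin": 0}, {"tx": 0, "ty": 0, "tz": -0.08, "spin": 0}, {"tx": 0, "ty": 0, "tz": -0.08, "spin": 0}]' --gripper 1

```text
t: 8.7
ee_pos: [464.8, 321.2, 32.9]
orientation: [1.569, -2.72, 0.0]
ft_force: [-0.5, -0.1, -1.9]
width: 17.1
grasp_force: 30.0
```

apply_moves --targets '[{"tx": 0, "ty": 0, "tz": -0.001, "spin": 0}, {"tx": 0, "ty": 0, "tz": -0.001, "spin": 0}, {"tx": 0, "ty": 0, "tz": -0.001, "spin": 0}, {"tx": 0, "ty": 0, "tz": -0.001, "spin": 0}, {"tx": 0, "ty": 0, "tz": -0.001, "spin": 0}, {"tx": 0, "ty": 0, "tz": 0.015, "spin": 0}, {"tx": 0, "ty": 0, "tz": 0.045, "spin": 0}, {"tx": 0, "ty": 0, "tz": 0.08, "spin": 0}]' --gripper -0.1

```text
t: 9.5
ee_pos: [464.5, 320.9, 114.7]
orientation: [1.569, -2.72, 0.0]
ft_force: [-0.1, 0.2, 0.2]
width: 48.6
grasp_force: 0.0
```

apply_moves --targets '[{"tx": -0.03, "ty": -0.003, "tz": 0, "spin": 0}, {"tx": -0.06, "ty": -0.006, "tz": 0, "spin": 0}, {"tx": -0.1, "ty": -0.009, "tz": -0.01, "spin": 0}, {"tx": -0.13, "ty": -0.012, "tz": -0.03, "spin": 0}, {"tx": -0.148, "ty": -0.014, "tz": -0.03, "spin": 0}, {"tx": -0.148, "ty": -0.014, "tz": -0.03, "spin": 0}, {"tx": -0.148, "ty": -0.014, "tz": -0.03, "spin": 0}, {"tx": -0.148, "ty": -0.014, "tz": -0.03, "spin": 0}]' --gripper -0.3

```text
t: 10.3
ee_pos: [318.8, 308.3, 84.6]
orientation: [-1.568, 2.719, 0.001]
ft_force: [-0.5, -0.7, -0.1]
width: 57.1
grasp_force: 0.0
```

Run:
```python
from h import *
import time
ctrl.get_image("side")
st(); c=cal("wrist"); im=snap("wrist","w7"); st()
G=dict(xl=(464.6,320.4,8),l=(316.6,307.2,0),s=(363.8,248.5,0))
for n in G: print(n,locw(n,im,c,G[n][:2],G[n][2]))
```

```text
10.35 [318.7 308.1  84.4] yaw y 149.91 tilt [-0.002 -0.001 -1.   ] [ 0.4  0.1 -0.4] w 57.0 g 0.0 q [ 0.74  0.4   2.11 -0.    0.63 -1.87]
10.4 [318.5 308.   84.2] yaw y 149.91 tilt [-0.002 -0.001 -1.   ] [-0.3  0.1  0.5] w 57.1 g 0.0 q [ 0.74  0.4   2.11 -0.    0.63 -1.87]
xl (array([447.2, 325.4]), array([186.3, 362.9]), 0.37)
l (array([316. , 307.6]), array([329.4, 252.1]), 0.92)
s (array([364.1, 248.4]), array([225.4, 214. ]), 0.86)
```

View pics/w7.png

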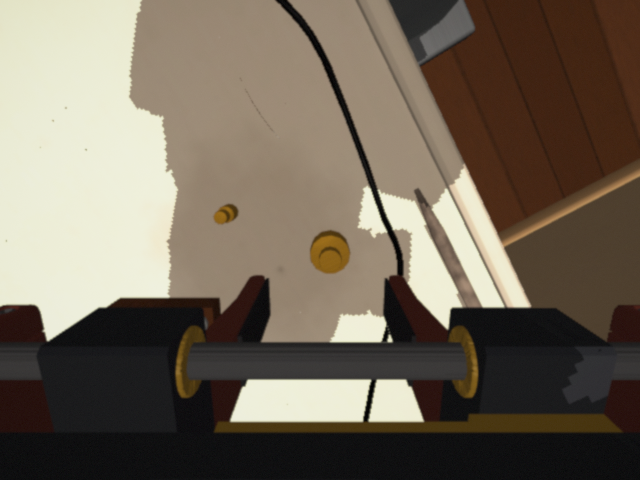

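L sits at (329,252) between the fingers, with the lamp cable about 50 mm to its right. I'll narrow the opening to stay off the cable, then descend.

apply_moves --targets '[{"tx": -0.001, "ty": 0, "tz": -0.01, "spin": 0}, {"tx": -0.001, "ty": 0, "tz": -0.02, "spin": 0}, {"tx": -0.001, "ty": 0, "tz": -0.035, "spin": 0}, {"tx": -0.001, "ty": 0, "tz": -0.05, "spin": 0}, {"tx": -0.001, "ty": 0, "tz": -0.06, "spin": 0}, {"tx": -0.001, "ty": 0, "tz": -0.063, "spin": 0}, {"tx": -0.001, "ty": 0, "tz": -0.063, "spin": 0}, {"tx": -0.001, "ty": 0, "tz": -0.063, "spin": 0}]' --gripper 0.1

```text
t: 11.2
ee_pos: [316.3, 307.5, 20.8]
orientation: [-1.569, 2.721, 0.0]
ft_force: [-0.2, 0.0, 1.0]
width: 39.7
grasp_force: 0.0
```

apply_moves --targets '[{"tx": 0, "ty": 0, "tz": 0, "spin": 0}, {"tx": 0, "ty": 0, "tz": 0, "spin": 0}, {"tx": 0, "ty": 0, "tz": 0, "spin": 0}, {"tx": 0, "ty": 0, "tz": 0, "spin": 0}, {"tx": 0, "ty": 0, "tz": 0, "spin": 0}, {"tx": 0, "ty": 0, "tz": 0, "spin": 0}, {"tx": 0, "ty": 0, "tz": 0.01, "spin": 0}, {"tx": 0, "ty": 0, "tz": 0.03, "spin": 0}]' --gripper 1

```text
t: 12.0
ee_pos: [315.2, 306.5, 50.4]
orientation: [1.568, -2.719, 0.001]
ft_force: [0.4, 0.2, -1.7]
width: 14.1
grasp_force: 30.0
```

apply_moves --targets '[{"tx": 0.005, "ty": 0.0, "tz": 0.04, "spin": 0}, {"tx": 0.03, "ty": 0.008, "tz": 0.064, "spin": 0}, {"tx": 0.065, "ty": 0.02, "tz": 0.064, "spin": 0}, {"tx": 0.1, "ty": 0.031, "tz": 0.064, "spin": 0}, {"tx": 0.135, "ty": 0.041, "tz": 0.064, "spin": 0}, {"tx": 0.16, "ty": 0.049, "tz": 0.064, "spin": 0}, {"tx": 0.171, "ty": 0.052, "tz": 0.064, "spin": 0}, {"tx": 0.171, "ty": 0.052, "tz": 0.064, "spin": 0}]' --gripper 1

```text
t: 12.8
ee_pos: [487.7, 359.2, 114.7]
orientation: [-1.569, 2.722, -0.0]
ft_force: [-0.0, -0.5, -0.9]
width: 13.6
grasp_force: 30.0
```

Run:
```python
from h import *
ctrl.get_image("side"); ctrl.get_image("side")
o=st(); c=cal("wrist"); im=snap("wrist","w8")
print("xl in well",locw("xl",im,c,(464.6,320.4),8), "held l",locw("l",im,c,o["ee_pos"][:2],o["ee_pos"][2]-20.5))
hsv=cv2.cvtColor(im,cv2.COLOR_RGB2HSV); B=cv2.inRange(hsv,(0,90,20),(16,255,170))
print([np.where(B[20:,u])[0][0]+20 for u in (310,327,345)], proj(None,tf([491.6,367.2,-.525],[(0,-100,0),(0,-100,18)]),c).round(1))
cv2.imwrite("pics/w8c.png",cv2.resize(im[60:320,200:460,::-1],None,fx=2.2,fy=2.2))
```

```text
12.9 [485.6 358.6 114.3] yaw y 149.95 tilt [ 0.002  0.001 -1.   ] [-0.4 -0.5 -0.5] w 14.2 g 30.0 q [ 0.62  0.53  1.75  0.    0.87 -2.  ]
xl in well (array([465.6, 321.4]), array([324.5, 192.4]), 1.06) held l (array([484.9, 357.4]), array([326.4, 286.3]), 0.71)
[np.int64(123), np.int64(124), np.int64(124)] [[325.2 126. ]
 [325.1 123.9]]
```

View pics/w8c.png

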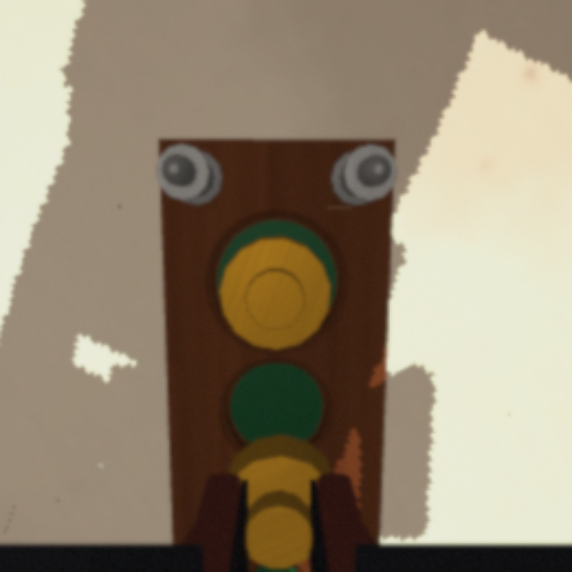

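XL is upright in its well in the crop (275,298), and L hangs over its own well at about (280,540), one pixel to the right. A 1 mm correction, then lowering.

apply_moves --targets '[{"tx": 0.0013, "ty": 0.0005, "tz": -0.015, "spin": 0}, {"tx": 0.0013, "ty": 0.0005, "tz": -0.03, "spin": 0}, {"tx": 0.0013, "ty": 0.0005, "tz": -0.045, "spin": 0}, {"tx": 0.0013, "ty": 0.0005, "tz": -0.06, "spin": 0}, {"tx": 0.0013, "ty": 0.0005, "tz": -0.07, "spin": 0}, {"tx": 0.0013, "ty": 0.0005, "tz": -0.078, "spin": 0}, {"tx": 0.0013, "ty": 0.0005, "tz": -0.085, "spin": 0}, {"tx": 0.0013, "ty": 0.0005, "tz": -0.085, "spin": 0}]' --gripper 1

```text
t: 13.75
ee_pos: [488.3, 359.8, 29.0]
orientation: [1.569, -2.721, -0.0]
ft_force: [-0.0, -0.2, -0.6]
width: 14.4
grasp_force: 30.0
```

apply_moves --targets '[{"tx": 0, "ty": 0, "tz": -0.001, "spin": 0}, {"tx": 0, "ty": 0, "tz": -0.001, "spin": 0}, {"tx": 0, "ty": 0, "tz": -0.001, "spin": 0}, {"tx": 0, "ty": 0, "tz": -0.001, "spin": 0}, {"tx": 0, "ty": 0, "tz": -0.001, "spin": 0}, {"tx": 0, "ty": 0, "tz": 0.015, "spin": 0}, {"tx": 0, "ty": 0, "tz": 0.045, "spin": 0}, {"tx": 0, "ty": 0, "tz": 0.085, "spin": 0}]' --gripper -0.1

```text
t: 14.55
ee_pos: [487.4, 359.1, 115.1]
orientation: [1.568, -2.719, 0.0]
ft_force: [1.5, 0.8, 0.9]
width: 48.7
grasp_force: 0.0
```

apply_moves --targets '[{"tx": -0.005, "ty": -0.04, "tz": 0, "spin": 0}, {"tx": -0.01, "ty": -0.085, "tz": 0, "spin": 0}, {"tx": -0.015, "ty": -0.13, "tz": 0, "spin": 0}, {"tx": -0.02, "ty": -0.175, "tz": 0, "spin": 0}, {"tx": -0.026, "ty": -0.22, "tz": -0.015, "spin": 0}, {"tx": -0.03, "ty": -0.255, "tz": -0.03, "spin": 0}, {"tx": -0.032, "ty": -0.268, "tz": -0.03, "spin": 0}, {"tx": -0.032, "ty": -0.268, "tz": -0.03, "spin": 0}]' --gripper -0.1

```text
t: 15.35
ee_pos: [456.5, 90.8, 85.4]
orientation: [-1.566, 2.723, -0.0]
ft_force: [0.2, 0.6, 0.0]
width: 48.4
grasp_force: 0.0
```

Run:
```python
from h import *
ctrl.get_image("top"); ctrl.get_image("side")
o=st(); c=cal("wrist"); im=snap("wrist","w9")
print(locw("m",im,c,(455.7,91.7)))
```

```text
15.45 [457.7  92.6  85.7] yaw y 149.92 tilt [-0.002 -0.002 -1.   ] [ 0.3 -0.5 -0.6] w 48.5 g 0.0 q [ 0.17  0.42  2.06  0.    0.66 -2.44]
(array([455.6,  91.8]), array([328.5, 251.2]), 0.88)
```

apply_moves --targets '[{"tx": -0.0015, "ty": -0.0005, "tz": -0.01, "spin": 0}, {"tx": -0.0015, "ty": -0.0005, "tz": -0.025, "spin": 0}, {"tx": -0.0015, "ty": -0.0005, "tz": -0.04, "spin": 0}, {"tx": -0.0015, "ty": -0.0005, "tz": -0.055, "spin": 0}, {"tx": -0.0015, "ty": -0.0005, "tz": -0.063, "spin": 0}, {"tx": -0.0015, "ty": -0.0005, "tz": -0.067, "spin": 0}, {"tx": -0.0015, "ty": -0.0005, "tz": -0.067, "spin": 0}, {"tx": -0.0015, "ty": -0.0005, "tz": -0.067, "spin": 0}]' --gripper 0.1

```text
t: 16.3
ee_pos: [455.2, 91.6, 18.0]
orientation: [-1.57, 2.721, -0.0]
ft_force: [-0.2, -0.3, 0.1]
width: 39.2
grasp_force: 0.0
```

apply_moves --targets '[{"tx": 0, "ty": 0, "tz": 0, "spin": 0}, {"tx": 0, "ty": 0, "tz": 0, "spin": 0}, {"tx": 0, "ty": 0, "tz": 0, "spin": 0}, {"tx": 0, "ty": 0, "tz": 0, "spin": 0}, {"tx": 0, "ty": 0, "tz": 0, "spin": 0}, {"tx": 0, "ty": 0, "tz": 0, "spin": 0}, {"tx": 0, "ty": 0, "tz": 0.01, "spin": 0}, {"tx": 0, "ty": 0, "tz": 0.03, "spin": 0}]' --gripper 1

```text
t: 17.1
ee_pos: [453.8, 91.1, 47.4]
orientation: [1.568, -2.719, -0.002]
ft_force: [-0.1, -0.0, 0.1]
width: 10.8
grasp_force: 30.0
```

apply_moves --targets '[{"tx": 0.002, "ty": 0.01, "tz": 0.035, "spin": 0}, {"tx": 0.009, "ty": 0.05, "tz": 0.05, "spin": 0}, {"tx": 0.017, "ty": 0.098, "tz": 0.056, "spin": 0}, {"tx": 0.025, "ty": 0.146, "tz": 0.062, "spin": 0}, {"tx": 0.033, "ty": 0.194, "tz": 0.067, "spin": 0}, {"tx": 0.041, "ty": 0.24, "tz": 0.067, "spin": 0}, {"tx": 0.048, "ty": 0.28, "tz": 0.067, "spin": 0}, {"tx": 0.052, "ty": 0.301, "tz": 0.067, "spin": 0}]' --gripper 1

```text
t: 17.9
ee_pos: [507.1, 395.7, 115.5]
orientation: [-1.571, 2.718, 0.001]
ft_force: [0.8, -0.0, -0.0]
width: 10.6
grasp_force: 30.0
```

apply_moves --targets '[{"tx": 0, "ty": 0, "tz": 0, "spin": 0}, {"tx": 0, "ty": 0, "tz": 0, "spin": 0}, {"tx": 0, "ty": 0, "tz": 0, "spin": 0}, {"tx": 0, "ty": 0, "tz": 0, "spin": 0}, {"tx": 0, "ty": 0, "tz": 0, "spin": 0}, {"tx": 0, "ty": 0, "tz": 0, "spin": 0}, {"tx": 0, "ty": 0, "tz": 0, "spin": 0}, {"tx": 0, "ty": 0, "tz": 0, "spin": 0}]' --gripper 1

```text
t: 18.7
ee_pos: [507.0, 392.2, 114.7]
orientation: [1.569, -2.722, 0.0]
ft_force: [0.5, 0.3, -1.1]
width: 10.7
grasp_force: 30.0
```

```bash
cat >> h.py <<'E'
def chk(n,h,wy,nm,zb=None):
    E=np.array([ctrl.get_obs()["ee_pos"]]); o=st(); c=cal("wrist"); im=snap("wrist",nm)
    print("held",locw(n,im,c,o["ee_pos"][:2],o["ee_pos"][2]-h))
    hsv=cv2.cvtColor(im,cv2.COLOR_RGB2HSV); B=cv2.inRange(hsv,(0,90,20),(16,255,170))
    for s in(np.load("standm.npy"),np.array([491.6,367.2,-.525])): print("well",tf(s,(0,wy,8)).round(1))
    return im,c
E
python3 - <<'E'
from h import *
im,c=chk("m",18.3,29,"w10")
print("xl",locw("xl",im,c,(464.6,320.4),8),"l",locw("l",im,c,(487.1,359.4),8))
cv2.imwrite("pics/w10c.png",cv2.resize(im[30:320,200:460,::-1],None,fx=2,fy=2))
E
```

```text
18.7 [507.  392.2 114.7] yaw y 149.94 tilt [ 0. -0. -1.] [ 0.5  0.3 -1.1] w 10.7 g 30.0 q [ 0.64  0.58  1.66 -0.    0.91 -1.98]
held (array([507.3, 392.6]), array([326.2, 291.2]), 0.73)
well [[506.5 393.3   8. ]]
well [[506.1 392.3   8. ]]
xl (array([465.8, 321.7]), array([326.8, 133.9]), 1.06) l (array([488.5, 359.5]), array([325.8, 197.9]), 1.07)
```

View pics/w10c.png

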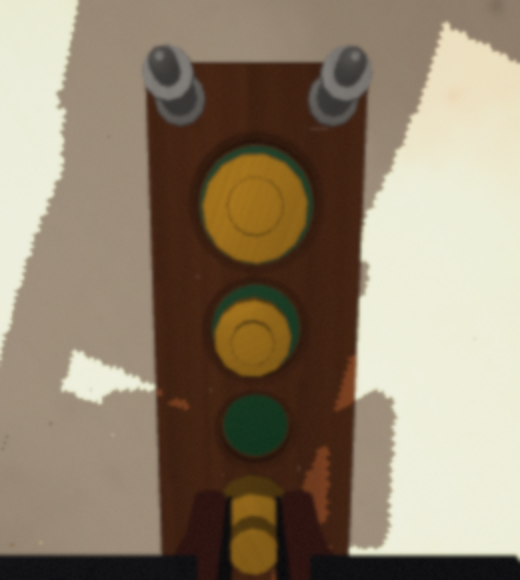

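XL and L are seated in the crop at (255,205) and (252,338). M hangs at (253,545) over the well at (256,425), so it's well within the clearance. Lowering.

apply_moves --targets '[{"tx": -0.001, "ty": 0.0005, "tz": -0.015, "spin": 0}, {"tx": -0.001, "ty": 0.0005, "tz": -0.03, "spin": 0}, {"tx": -0.001, "ty": 0.0005, "tz": -0.045, "spin": 0}, {"tx": -0.001, "ty": 0.0005, "tz": -0.06, "spin": 0}, {"tx": -0.001, "ty": 0.0005, "tz": -0.072, "spin": 0}, {"tx": -0.001, "ty": 0.0005, "tz": -0.08, "spin": 0}, {"tx": -0.001, "ty": 0.0005, "tz": -0.088, "spin": 0}, {"tx": -0.001, "ty": 0.0005, "tz": -0.088, "spin": 0}]' --gripper 1

```text
t: 19.55
ee_pos: [505.8, 392.7, 25.8]
orientation: [1.569, -2.721, 0.0]
ft_force: [0.1, 0.6, -0.4]
width: 10.6
grasp_force: 32.1
```

apply_moves --targets '[{"tx": 0, "ty": 0, "tz": 0, "spin": 0}, {"tx": 0, "ty": 0, "tz": 0, "spin": 0}, {"tx": 0, "ty": 0, "tz": 0, "spin": 0}, {"tx": 0, "ty": 0, "tz": 0, "spin": 0}, {"tx": 0, "ty": 0, "tz": 0, "spin": 0}, {"tx": 0, "ty": 0, "tz": 0.015, "spin": 0}, {"tx": 0, "ty": 0, "tz": 0.045, "spin": 0}, {"tx": 0, "ty": 0, "tz": 0.085, "spin": 0}]' --gripper 0.1

```text
t: 20.35
ee_pos: [504.9, 392.1, 111.9]
orientation: [1.568, -2.719, 0.001]
ft_force: [0.6, 0.1, 0.1]
width: 39.6
grasp_force: 0.0
```

apply_moves --targets '[{"tx": -0.03, "ty": -0.03, "tz": 0, "spin": 0}, {"tx": -0.06, "ty": -0.06, "tz": 0, "spin": 0}, {"tx": -0.09, "ty": -0.09, "tz": 0, "spin": 0}, {"tx": -0.115, "ty": -0.117, "tz": -0.01, "spin": 0}, {"tx": -0.135, "ty": -0.137, "tz": -0.02, "spin": 0}, {"tx": -0.142, "ty": -0.144, "tz": -0.03, "spin": 0}, {"tx": -0.142, "ty": -0.144, "tz": -0.03, "spin": 0}, {"tx": -0.142, "ty": -0.144, "tz": -0.03, "spin": 0}]' --gripper 0.1

```text
t: 21.15
ee_pos: [364.9, 249.5, 82.6]
orientation: [-1.569, 2.72, 0.0]
ft_force: [-0.0, -0.3, 0.1]
width: 39.5
grasp_force: 0.0
```

Run:
```python
from h import *
ctrl.get_image("top"); ctrl.get_image("top")
o=st(); c=cal("wrist"); im=snap("wrist","w11")
print(locw("s",im,c,(363.8,248.5)))
```

```text
21.25 [365.4 249.9  82.5] yaw y 149.96 tilt [-0.002 -0.001 -1.   ] [0.1 0.2 0.5] w 39.6 g 0.0 q [ 0.57  0.4   2.11 -0.    0.62 -2.04]
(array([363.9, 248.5]), array([327.4, 252.5]), 0.87)
```

apply_moves --targets '[{"tx": -0.001, "ty": -0.001, "tz": -0.01, "spin": 0}, {"tx": -0.001, "ty": -0.001, "tz": -0.025, "spin": 0}, {"tx": -0.001, "ty": -0.001, "tz": -0.04, "spin": 0}, {"tx": -0.001, "ty": -0.001, "tz": -0.055, "spin": 0}, {"tx": -0.001, "ty": -0.001, "tz": -0.063, "spin": 0}, {"tx": -0.001, "ty": -0.001, "tz": -0.067, "spin": 0}, {"tx": -0.001, "ty": -0.001, "tz": -0.067, "spin": 0}, {"tx": -0.001, "ty": -0.001, "tz": -0.067, "spin": 0}]' --gripper 0.3

```text
t: 22.1
ee_pos: [363.1, 248.0, 14.9]
orientation: [-1.569, 2.721, 0.0]
ft_force: [0.0, -0.2, 0.5]
width: 30.9
grasp_force: 0.0
```

apply_moves --targets '[{"tx": 0, "ty": 0, "tz": 0, "spin": 0}, {"tx": 0, "ty": 0, "tz": 0, "spin": 0}, {"tx": 0, "ty": 0, "tz": 0, "spin": 0}, {"tx": 0, "ty": 0, "tz": 0, "spin": 0}, {"tx": 0, "ty": 0, "tz": 0, "spin": 0}, {"tx": 0, "ty": 0, "tz": 0, "spin": 0}, {"tx": 0, "ty": 0, "tz": 0.01, "spin": 0}, {"tx": 0, "ty": 0, "tz": 0.03, "spin": 0}]' --gripper 1

```text
t: 22.9
ee_pos: [362.0, 247.2, 44.4]
orientation: [1.568, -2.719, 0.0]
ft_force: [-0.6, -0.0, -0.5]
width: 7.4
grasp_force: 30.0
```

apply_moves --targets '[{"tx": 0.008, "ty": 0.008, "tz": 0.04, "spin": 0}, {"tx": 0.035, "ty": 0.037, "tz": 0.06, "spin": 0}, {"tx": 0.065, "ty": 0.07, "tz": 0.07, "spin": 0}, {"tx": 0.095, "ty": 0.102, "tz": 0.07, "spin": 0}, {"tx": 0.125, "ty": 0.135, "tz": 0.07, "spin": 0}, {"tx": 0.15, "ty": 0.162, "tz": 0.07, "spin": 0}, {"tx": 0.158, "ty": 0.17, "tz": 0.07, "spin": 0}, {"tx": 0.158, "ty": 0.17, "tz": 0.07, "spin": 0}]' --gripper 1

```text
t: 23.7
ee_pos: [521.2, 418.3, 114.6]
orientation: [1.57, -2.721, 0.0]
ft_force: [-0.6, -1.1, -0.8]
width: 7.5
grasp_force: 30.0
```

Run:
```python
from h import *
for i in range(4): ctrl.get_image("top")
im,c=chk("s",14.8,58,"w12")
cv2.imwrite("pics/w12c.png",cv2.resize(im[30:320,200:460,::-1],None,fx=2,fy=2))
```

```text
23.9 [519.6 416.4 114.5] yaw y 149.93 tilt [ 0.002  0.001 -1.   ] [-1.1  0.1 -0.3] w 7.5 g 30.0 q [ 0.66  0.61  1.6  -0.    0.94 -1.96]
held (array([520. , 416.9]), array([326.2, 294.6]), 0.77)
well [[521.  418.4   8. ]]
well [[520.7 417.4   8. ]]
```

View pics/w12c.png

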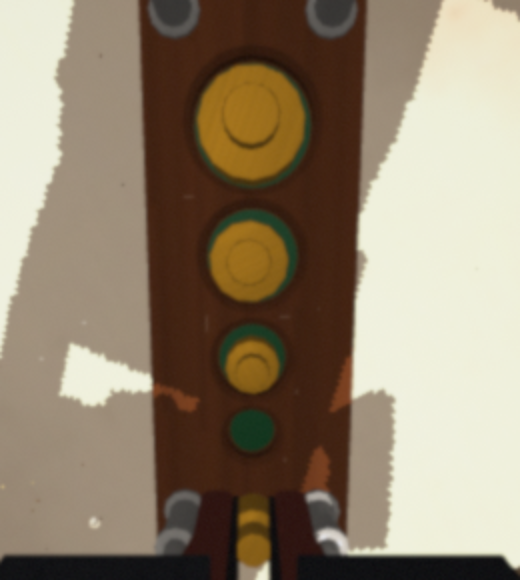

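M is seated too, at (252,366). S is above its well, centred to about 1 mm. Lowering.

apply_moves --targets '[{"tx": 0.001, "ty": 0.001, "tz": -0.015, "spin": 0}, {"tx": 0.001, "ty": 0.001, "tz": -0.03, "spin": 0}, {"tx": 0.001, "ty": 0.001, "tz": -0.045, "spin": 0}, {"tx": 0.001, "ty": 0.001, "tz": -0.06, "spin": 0}, {"tx": 0.001, "ty": 0.001, "tz": -0.075, "spin": 0}, {"tx": 0.001, "ty": 0.001, "tz": -0.084, "spin": 0}, {"tx": 0.001, "ty": 0.001, "tz": -0.091, "spin": 0}, {"tx": 0.001, "ty": 0.001, "tz": -0.091, "spin": 0}]' --gripper 1

```text
t: 24.75
ee_pos: [521.9, 418.9, 23.0]
orientation: [1.569, -2.721, 0.0]
ft_force: [-0.3, 0.5, -1.1]
width: 7.6
grasp_force: 30.0
```

apply_moves --targets '[{"tx": 0, "ty": 0, "tz": 0, "spin": 0}, {"tx": 0, "ty": 0, "tz": 0, "spin": 0}, {"tx": 0, "ty": 0, "tz": 0, "spin": 0}, {"tx": 0, "ty": 0, "tz": 0, "spin": 0}, {"tx": 0, "ty": 0, "tz": 0, "spin": 0}, {"tx": 0, "ty": 0, "tz": 0.02, "spin": 0}, {"tx": 0, "ty": 0, "tz": 0.06, "spin": 0}, {"tx": 0, "ty": 0, "tz": 0.11, "spin": 0}]' --gripper 0.3

```text
t: 25.55
ee_pos: [520.5, 417.8, 132.8]
orientation: [1.567, -2.717, 0.001]
ft_force: [0.7, 1.2, 0.6]
width: 30.6
grasp_force: 0.0
```

All four are placed. Next is the keeper: I'll turn -168° so joint 6 stays mid-range, and move over its handle.

apply_moves --targets '[{"tx": 0.01, "ty": -0.04, "tz": 0.02, "spin": -8.5}, {"tx": 0.02, "ty": -0.08, "tz": 0.04, "spin": -17}, {"tx": 0.03, "ty": -0.12, "tz": 0.05, "spin": -25.5}, {"tx": 0.04, "ty": -0.16, "tz": 0.05, "spin": -34}, {"tx": 0.05, "ty": -0.2, "tz": 0.05, "spin": -42.5}, {"tx": 0.06, "ty": -0.24, "tz": 0.05, "spin": -51}, {"tx": 0.068, "ty": -0.28, "tz": 0.05, "spin": -59.5}, {"tx": 0.0705, "ty": -0.2935, "tz": 0.05, "spin": -68}]' --gripper 0.1

```text
t: 26.35
ee_pos: [592.9, 122.0, 183.9]
orientation: [0.234, 3.132, -0.001]
ft_force: [1.0, 0.3, -0.2]
width: 39.6
grasp_force: 0.0
```

apply_moves --targets '[{"tx": 0, "ty": 0, "tz": 0, "spin": -8.5}, {"tx": 0, "ty": 0, "tz": 0, "spin": -17}, {"tx": 0, "ty": 0, "tz": 0, "spin": -25.5}, {"tx": 0, "ty": 0, "tz": 0, "spin": -34}, {"tx": 0, "ty": 0, "tz": 0, "spin": -42.5}, {"tx": 0, "ty": 0, "tz": 0, "spin": -51}, {"tx": 0, "ty": 0, "tz": 0, "spin": -59.5}, {"tx": 0, "ty": 0, "tz": 0, "spin": -68}]' --gripper 0.1

```text
t: 27.15
ee_pos: [592.3, 125.3, 183.8]
orientation: [1.943, 2.469, 0.0]
ft_force: [-0.2, 0.3, 0.3]
width: 39.6
grasp_force: 0.0
```

apply_moves --targets '[{"tx": 0, "ty": 0, "tz": -0.01, "spin": -8.5}, {"tx": 0, "ty": 0, "tz": -0.02, "spin": -17}, {"tx": 0, "ty": 0, "tz": -0.04, "spin": -25.5}, {"tx": 0, "ty": 0, "tz": -0.06, "spin": -32.2}, {"tx": 0, "ty": 0, "tz": -0.08, "spin": -32.2}, {"tx": 0, "ty": 0, "tz": -0.08, "spin": -32.2}, {"tx": 0, "ty": 0, "tz": -0.08, "spin": -32.2}, {"tx": 0, "ty": 0, "tz": -0.08, "spin": -32.2}]' --gripper 0.1

```text
t: 27.95
ee_pos: [593.2, 125.5, 104.8]
orientation: [2.545, 1.841, 0.002]
ft_force: [-0.3, -0.5, 0.4]
width: 39.7
grasp_force: 0.0
```

Run:
```python
from h import *
ctrl.get_image("top"); ctrl.get_image("top")
o=st(); c=cal("wrist"); im=snap("wrist","w13"); k=np.load("keeper.npy"); print(k)
out=im.copy()
for p in(k,): 
    for q in proj(None,tf(p,[(i*26,j*88,6) for i in(-1,1) for j in(-1,1)]+[(i*6,j*40,34) for i in(-1,1) for j in(-1,1)]),c): print(q.round(1)); cv2.circle(out,tuple(q.astype(int)),4,(255,0,255),1)
cv2.imwrite("pics/w13o.png",out[...,::-1])
```

```text
28.05 [593.2 125.5 104.9] yaw y -18.24 tilt [ 0.001  0.002 -1.   ] [ 0.5 -0.1 -0.5] w 39.5 g 0.0 q [ 0.19  0.55  1.75 -0.    0.85  0.51]
[ 5.91382509e+02  1.23674969e+02 -3.18809992e-01]
[293.8 350.6]
[288.  130.9]
[355.6 350.5]
[360.7 130.9]
[316.3 312.6]
[315.4 203. ]
[332.8 312.6]
[333.3 203. ]
```

View pics/w13o.png

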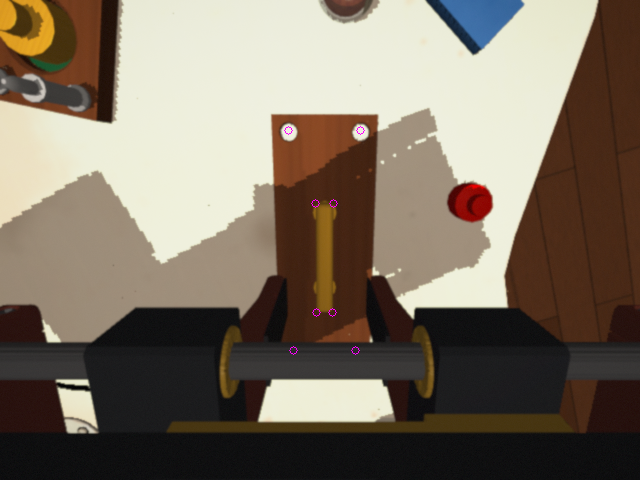

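The keeper model matches the picture, with holes seen at (289,131) and (361,131). The red look-alike at (470,202) is clear. Going down on the handle, gripping and lifting.

apply_moves --targets '[{"tx": -0.0015, "ty": -0.002, "tz": -0.02, "spin": 0}, {"tx": -0.0015, "ty": -0.002, "tz": -0.04, "spin": 0}, {"tx": -0.0015, "ty": -0.002, "tz": -0.06, "spin": 0}, {"tx": -0.0015, "ty": -0.002, "tz": -0.078, "spin": 0}, {"tx": -0.0015, "ty": -0.002, "tz": -0.09, "spin": 0}, {"tx": -0.0015, "ty": -0.002, "tz": -0.095, "spin": 0}, {"tx": -0.0015, "ty": -0.002, "tz": -0.095, "spin": 0}, {"tx": -0.0015, "ty": -0.002, "tz": -0.095, "spin": 0}]' --gripper 0.1

```text
t: 28.9
ee_pos: [591.5, 123.5, 9.4]
orientation: [2.545, 1.841, 0.002]
ft_force: [-1.1, -1.0, -0.0]
width: 39.4
grasp_force: 0.0
```

apply_moves --targets '[{"tx": 0, "ty": 0, "tz": 0, "spin": 0}, {"tx": 0, "ty": 0, "tz": 0, "spin": 0}, {"tx": 0, "ty": 0, "tz": 0, "spin": 0}, {"tx": 0, "ty": 0, "tz": 0, "spin": 0}, {"tx": 0, "ty": 0, "tz": 0, "spin": 0}, {"tx": 0, "ty": 0, "tz": 0, "spin": 0}, {"tx": 0, "ty": 0, "tz": 0, "spin": 0}, {"tx": 0, "ty": 0, "tz": 0, "spin": 0}]' --gripper 1

```text
t: 29.7
ee_pos: [591.1, 123.4, 9.0]
orientation: [2.546, 1.841, 0.0]
ft_force: [-0.4, -0.1, 4.4]
width: 11.4
grasp_force: 30.0
```

apply_moves --targets '[{"tx": 0, "ty": 0, "tz": 0.005, "spin": 0}, {"tx": 0, "ty": 0, "tz": 0.02, "spin": 0}, {"tx": 0, "ty": 0, "tz": 0.04, "spin": 0}, {"tx": 0, "ty": 0, "tz": 0.06, "spin": 0}, {"tx": 0, "ty": 0, "tz": 0.08, "spin": 0}, {"tx": 0, "ty": 0, "tz": 0.1, "spin": 0}, {"tx": 0, "ty": 0, "tz": 0.12, "spin": 0}, {"tx": 0, "ty": 0, "tz": 0.12, "spin": 0}]' --gripper 1

```text
t: 30.5
ee_pos: [592.7, 123.7, 132.0]
orientation: [2.544, 1.84, 0.008]
ft_force: [0.8, 0.1, -1.8]
width: 11.6
grasp_force: 30.0
```

Run:
```python
from h import *
for i in range(2): ctrl.get_image("top")
o=st(); c=cal("wrist"); im=snap("wrist","w14"); e=o["ee_pos"]
for z0 in (e[2]-9.5,):
    p,er=fitbox(im,c,[e[0],e[1],-.3185],6,z0); print(p.round(4),er,"rel",(p[:2]-e[:2]).round(2), z0)
    g=[e[0],e[1],-.3185]
    print(proj(None,tf(g,[(-26,88,z0+6),(26,88,z0+6)]),c).round(1))
sh=im[20:140,230:420]; g=cv2.cvtColor(im,cv2.COLOR_RGB2GRAY)
cv2.imwrite("pics/w14o.png",im[...,::-1])
```

```text
30.6 [590.9 123.3 129. ] yaw y -18.25 tilt [ 0.     0.001 -1.   ] [-0.5  0.7 -3.1] w 11.5 g 30.0 q [ 0.19  0.51  1.74 -0.    0.89  0.5 ]
[ 5.906486e+02  1.228882e+02 -3.201000e-01] 0.6677031896269704 rel [-0.25 -0.44] 119.53104911317544
[[268.2 110.5]
 [384.4 110.5]]
```

View pics/w14o.png

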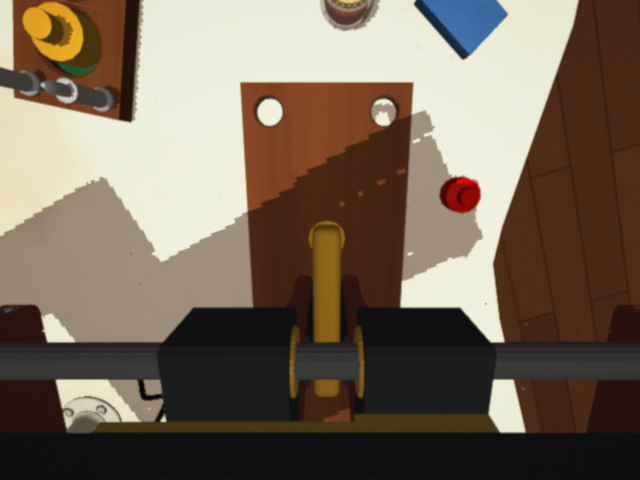

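The keeper is held level, with holes at (270,112) and (385,112), centred on the TCP to 0.5 mm. I'll carry it over the stand, turning -11.8°.

apply_moves --targets '[{"tx": -0.01, "ty": 0.025, "tz": 0, "spin": -2}, {"tx": -0.025, "ty": 0.06, "tz": 0, "spin": -4}, {"tx": -0.04, "ty": 0.1, "tz": 0, "spin": -6}, {"tx": -0.056, "ty": 0.14, "tz": 0, "spin": -8}, {"tx": -0.072, "ty": 0.18, "tz": 0, "spin": -10}, {"tx": -0.086, "ty": 0.213, "tz": 0, "spin": -11.8}, {"tx": -0.095, "ty": 0.235, "tz": 0, "spin": -11.8}, {"tx": -0.099, "ty": 0.245, "tz": 0, "spin": -11.8}]' --gripper 1

```text
t: 31.45
ee_pos: [490.2, 369.8, 127.2]
orientation: [2.719, 1.573, -0.004]
ft_force: [0.0, 0.5, -3.1]
width: 11.5
grasp_force: 30.0
```

apply_moves --targets '[{"tx": 0, "ty": 0, "tz": 0, "spin": 0}, {"tx": 0, "ty": 0, "tz": 0, "spin": 0}, {"tx": 0, "ty": 0, "tz": -0.01, "spin": 0}, {"tx": 0, "ty": 0, "tz": -0.02, "spin": 0}, {"tx": 0, "ty": 0, "tz": -0.03, "spin": 0}, {"tx": 0, "ty": 0, "tz": -0.037, "spin": 0}, {"tx": 0, "ty": 0, "tz": -0.037, "spin": 0}, {"tx": 0, "ty": 0, "tz": -0.037, "spin": 0}]' --gripper 1

```text
t: 32.25
ee_pos: [491.9, 368.2, 91.4]
orientation: [2.721, 1.569, -0.001]
ft_force: [0.1, -0.5, -2.5]
width: 12.1
grasp_force: 30.0
```

Run:
```python
from h import *
for i in range(2): ctrl.get_image("side")
o=st(); c=cal("wrist"); im=snap("wrist","w15"); e=o["ee_pos"]; z0=e[2]-9.5
p,er=fitbox(im,c,[e[0],e[1],-.525],6,z0); print(p.round(4),er,"rel",(p[:2]-e[:2]).round(2), z0)
print("holes",proj(None,tf(p,[(-26,88,z0+6),(26,88,z0+6)]),c).round(1),"pins",proj(None,tf([491.8,367.7,-.525],[(-26,88,74),(26,88,74)]),c).round(1))
cv2.imwrite("pics/w15c.png",cv2.resize(im[40:160,230:430,::-1],None,fx=4,fy=4,interpolation=cv2.INTER_CUBIC))
```

```text
32.35 [492.2 368.6  92. ] yaw y -30.05 tilt [ 0.001  0.    -1.   ] [-0.3  0.2 -2.7] w 11.6 g 30.0 q [0.62 0.58 1.73 0.   0.83 1.15]
[491.8244 368.2092  -0.5258] 0.6926179380743133 rel [-0.39 -0.36] 82.51763680427774
holes [[268.2 111.6]
 [384.3 111.7]] pins [[273.4 116.3]
 [379.8 116.3]]
```

View pics/w15c.png

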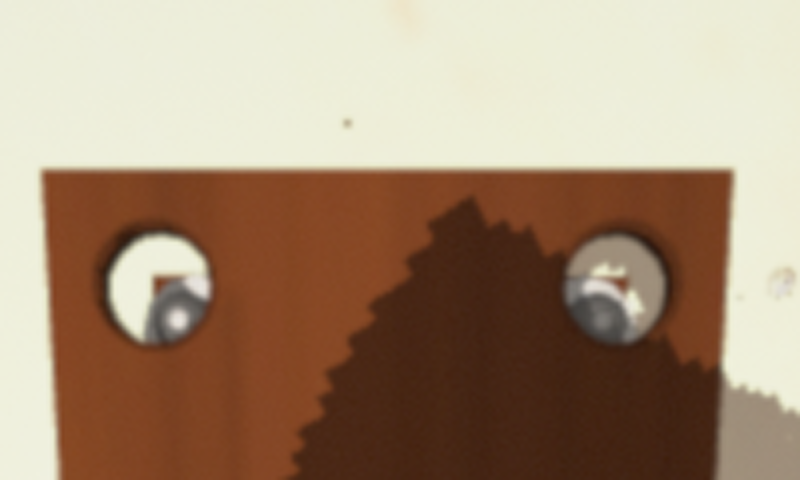

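Seen through the holes in the crop at (159,290) and (616,290), the pin tips sit at (177,318) and (602,318). They are about 1.5 mm off towards the stand's -y compared with alignment. I'll correct for that and lower until the pins just enter.

apply_moves --targets '[{"tx": -0.0007, "ty": -0.0012, "tz": 0, "spin": 0}, {"tx": -0.0007, "ty": -0.0012, "tz": 0, "spin": 0}, {"tx": -0.0007, "ty": -0.0012, "tz": -0.002, "spin": 0}, {"tx": -0.0007, "ty": -0.0012, "tz": -0.004, "spin": 0}, {"tx": -0.0007, "ty": -0.0012, "tz": -0.006, "spin": 0}, {"tx": -0.0007, "ty": -0.0012, "tz": -0.008, "spin": 0}, {"tx": -0.0007, "ty": -0.0012, "tz": -0.01, "spin": 0}, {"tx": -0.0007, "ty": -0.0012, "tz": -0.01, "spin": 0}]' --gripper 1

```text
t: 33.2
ee_pos: [491.0, 367.0, 81.2]
orientation: [2.721, 1.57, -0.001]
ft_force: [-0.6, -0.9, -1.8]
width: 11.9
grasp_force: 30.0
```

Run:
```python
from h import *
for i in range(2): ctrl.get_image("side")
o=st(); c=cal("wrist"); im=snap("wrist","w16"); e=o["ee_pos"]; z0=e[2]-9.5
p,er=fitbox(im,c,[e[0],e[1],-.525],6,z0); print(p.round(4),er,"rel",(p[:2]-e[:2]).round(2), z0)
for s in ([491.8,367.7,-.525],[491.1,366.5,-.525],list(p)):
    print("pins",proj(None,tf(s,[(-26,88,74),(26,88,74)]),c).round(1), "holes",proj(None,tf(p,[(-26,88,z0+6),(26,88,z0+6)]),c).round(1))
sd=ctrl.get_image("side"); a=cv2.resize(im[80:140,250:400,::-1],(800,320),interpolation=cv2.INTER_CUBIC); b=cv2.resize(sd[160:240,220:340,::-1],(420,280),interpolation=cv2.INTER_CUBIC)
v=np.zeros((600,800,3),np.uint8); v[:320]=a; v[320:,:420]=b; cv2.imwrite("pics/w16c.png",v)
```

```text
33.3 [491.2 367.2  81.6] yaw y -30.05 tilt [-0. -0. -1.] [ 0.6 -0.1 -1.9] w 11.7 g 30.0 q [0.62 0.59 1.74 0.   0.82 1.15]
[490.8044 366.7603  -0.5259] 0.6812141410946998 rel [-0.38 -0.41] 72.09954894914708
pins [[270.2 109.7]
 [383.7 109.7]] holes [[268.2 111.6]
 [384.4 111.8]]
pins [[270.3 113. ]
 [383.6 113. ]] holes [[268.2 111.6]
 [384.4 111.8]]
pins [[269.6 112.7]
 [382.9 112.8]] holes [[268.2 111.6]
 [384.4 111.8]]
```

View pics/w16c.png

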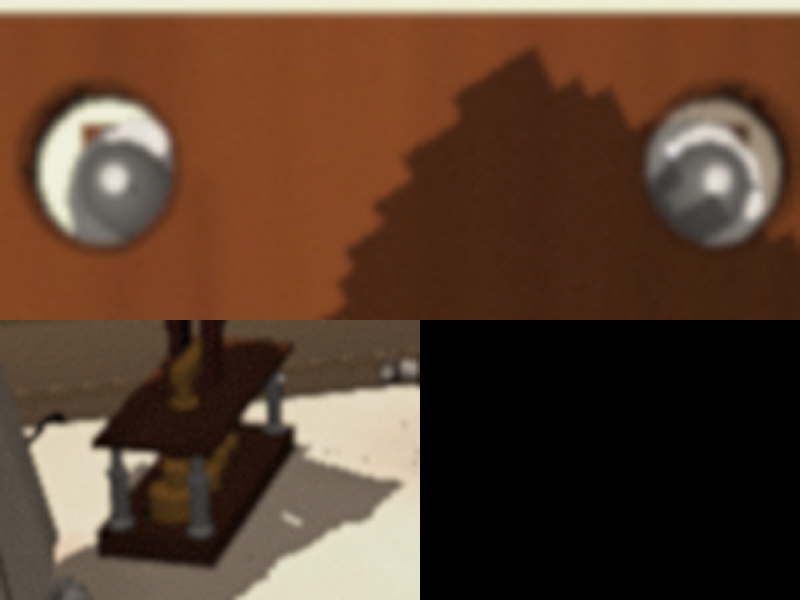

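The pin tips now show at (115,180) and (716,181), within about 0.5 mm of the hole centres, and the other posts look aligned in the side inset. Lowering to the shoulders.

apply_moves --targets '[{"tx": 0.0003, "ty": -0.0003, "tz": -0.002, "spin": 0}, {"tx": 0.0003, "ty": -0.0003, "tz": -0.0045, "spin": 0}, {"tx": 0.0003, "ty": -0.0003, "tz": -0.007, "spin": 0}, {"tx": 0.0003, "ty": -0.0003, "tz": -0.0095, "spin": 0}, {"tx": 0.0003, "ty": -0.0003, "tz": -0.012, "spin": 0}, {"tx": 0.0003, "ty": -0.0003, "tz": -0.014, "spin": 0}, {"tx": 0.0003, "ty": -0.0003, "tz": -0.0155, "spin": 0}, {"tx": 0.0003, "ty": -0.0003, "tz": -0.0155, "spin": 0}]' --gripper 1

```text
t: 34.2
ee_pos: [491.4, 366.8, 65.9]
orientation: [2.721, 1.57, -0.001]
ft_force: [-0.1, 0.1, -2.0]
width: 11.5
grasp_force: 30.0
```

apply_moves --targets '[{"tx": 0, "ty": 0, "tz": -0.0004, "spin": 0}, {"tx": 0, "ty": 0, "tz": -0.0008, "spin": 0}, {"tx": 0, "ty": 0, "tz": -0.0012, "spin": 0}, {"tx": 0, "ty": 0, "tz": -0.0012, "spin": 0}, {"tx": 0, "ty": 0, "tz": -0.0012, "spin": 0}, {"tx": 0, "ty": 0, "tz": -0.0012, "spin": 0}, {"tx": 0, "ty": 0, "tz": -0.0012, "spin": 0}, {"tx": 0, "ty": 0, "tz": -0.0012, "spin": 0}]' --gripper 1

```text
t: 35.0
ee_pos: [491.5, 366.8, 65.0]
orientation: [-2.721, -1.57, 0.0]
ft_force: [-0.1, 0.2, -3.3]
width: 11.6
grasp_force: 30.0
```

apply_moves --targets '[{"tx": 0, "ty": 0, "tz": -0.0004, "spin": 0}, {"tx": 0, "ty": 0, "tz": -0.0008, "spin": 0}, {"tx": 0, "ty": 0, "tz": -0.0008, "spin": 0}, {"tx": 0, "ty": 0, "tz": -0.0008, "spin": 0}, {"tx": 0, "ty": 0, "tz": -0.0008, "spin": 0}, {"tx": 0, "ty": 0, "tz": -0.0008, "spin": 0}, {"tx": 0, "ty": 0, "tz": -0.0008, "spin": 0}, {"tx": 0, "ty": 0, "tz": -0.0008, "spin": 0}]' --gripper 1

```text
t: 35.8
ee_pos: [491.6, 366.9, 64.9]
orientation: [-2.721, -1.57, -0.0]
ft_force: [-2.4, -2.3, 6.0]
width: 12.0
grasp_force: 30.0
```

Contact: the force has turned upward to 6 N, so the plate is on the shoulders. I'll release, with just enough opening to clear the handle, and rise.

apply_moves --targets '[{"tx": 0, "ty": 0, "tz": 0.0005, "spin": 0}, {"tx": 0, "ty": 0, "tz": 0.0005, "spin": 0}, {"tx": 0, "ty": 0, "tz": 0.0005, "spin": 0}, {"tx": 0, "ty": 0, "tz": 0.0005, "spin": 0}, {"tx": 0, "ty": 0, "tz": 0.0005, "spin": 0}, {"tx": 0, "ty": 0, "tz": 0.0005, "spin": 0}, {"tx": 0, "ty": 0, "tz": 0.02, "spin": 0}, {"tx": 0, "ty": 0, "tz": 0.06, "spin": 0}]' --gripper 0

```text
t: 36.6
ee_pos: [489.5, 365.4, 121.8]
orientation: [2.721, 1.569, -0.01]
ft_force: [0.5, -0.2, -0.9]
width: 44.0
grasp_force: 0.0
```

apply_moves --targets '[{"tx": 0, "ty": 0, "tz": 0.04, "spin": 0}, {"tx": 0, "ty": 0, "tz": 0.08, "spin": 0}, {"tx": -0.02, "ty": -0.04, "tz": 0.1, "spin": 0}, {"tx": -0.04, "ty": -0.08, "tz": 0.1, "spin": 0}, {"tx": -0.06, "ty": -0.11, "tz": 0.1, "spin": 0}, {"tx": -0.07, "ty": -0.12, "tz": 0.1, "spin": 0}, {"tx": -0.07, "ty": -0.12, "tz": 0.1, "spin": 0}, {"tx": -0.07, "ty": -0.12, "tz": 0.1, "spin": 0}]' --gripper 0

```text
t: 37.4
ee_pos: [422.6, 247.8, 224.6]
orientation: [-2.721, -1.569, -0.003]
ft_force: [0.5, -0.1, -0.1]
width: 43.8
grasp_force: 0.0
```

Run:
```python
from h import *
ctrl.get_image("top")
o=st(); c=cal("wrist"); im=snap("wrist","w17"); sd=snap("side","s17")
for z0 in(56,): print(fitbox(im,c,[490.9,366.7,-.525],6,z0))
v=np.zeros((600,800,3),np.uint8); v[:300,:400]=cv2.resize(im[...,::-1],(400,300)); v[:300,400:]=cv2.resize(im[60:300,160:480,::-1],(400,300)); v[300:,:400]=cv2.resize(sd[150:270,200:360,::-1],(400,300),interpolation=cv2.INTER_CUBIC)
v[300:,400:]=cv2.resize(sd[...,::-1],(400,300)); cv2.imwrite("pics/fin.png",v)
```

```text
37.45 [422.7 248.1 224.5] yaw y -30.03 tilt [ 0.001  0.001 -1.   ] [ 0.4 -0.6 -0.3] w 43.5 g 0.0 q [0.51 0.22 1.92 0.   1.   1.03]
(array([491.87963547, 366.92852113,  -0.52665158]), np.float64(0.5915020966397299))
```

View pics/fin.png

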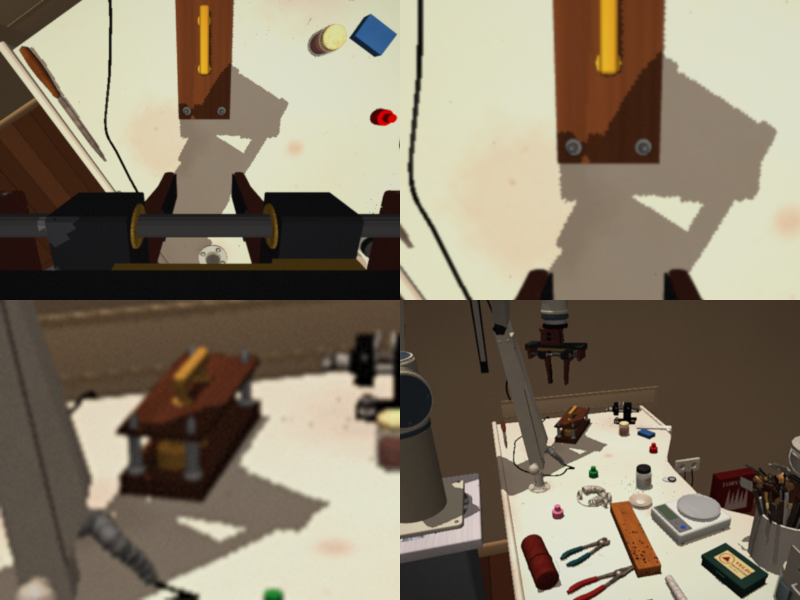

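The keeper lies level on the four posts with the pins showing through its holes, at (573,147) and (643,147) in the crop. The jars are untouched and the gripper is clear, so I'm handing in.

```bash
python3 -c "
from workcell import ctrl
print(ctrl.close_job())"
```

```text
the job is handed in; nothing more can be done
None
```

The job is handed in at about 37 s of robot time: all four weights went into their wells in order of size, the keeper plate rests on the post shoulders, and the gripper is open and clear. Neither jar was touched. I saw XL, L and M seated in the pictures. S went in without resistance, but I took no picture of it before the plate covered it.

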